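# Square up the paper trimmer's fence and hold it for tightening

## Robot

A 7-joint arm with a two-finger parallel gripper is mounted at the origin on a cart in front of the work surface, level with it; the furniture and walls round the work are solid. World frame = base frame: x ahead of the robot, y to its left, z up, the work surface at z = 0. Lengths are in m, angles in rad, forces in N, time in s.
With the tool pointing down it reaches from about 0.425 to 0.875 m from the base axis. Payload 4.7 kg.
Tool frame: the origin (TCP) lies at the very end of the fingers, on their centre line; the grasp point (between the pads) lies 19 mm behind it; x points along the fingers, y is the direction in which the jaws open and shut, and the axes are right-handed (so a half turn about x gives the same grasp; the last joint's range is limited). The gripper opens to 87 mm and grips with 3 to 60 N. Pads are 19 mm wide; open, the fingers measure 117 mm over their backs; the gripper's body (75 mm by 190 mm) begins 51 mm behind the grasp point.
Start: joints at [1.202, 0.321, -0.07, 1.45, 0.023, 1.371, -0.057], TCP at [0.243, -0.603, 0.223] pointing down, gripper open.
Joint ranges: [-2.86, 2.86], [-0.3, 2.09], [-1.38, 1.24], [0.06, 2.45], [-1.56, 4.7], [0.09, 2.05], [-2.69, 2.69]. Speed limits (rad/s): [2.57, 2.57, 3.14, 3.14, 3.14, 3.14, 3.14].

## Interface

Orientations are given as a rotation vector (axis times angle).
In Python, from bench import ctrl gives the robot as it stands.
- The arm moves only by the tool step_arm, never from a script. Its argument "increments" is one flat list of numbers, 6 for each row, row after row: the shift along the tool's x, y, z in cm, then the turn, a rotation vector about the tool's x, y, z in rad. In form: [tx, ty, tz, ax, ay, az, tx, ty, tz, ax, ay, az, ...]. A call has 1 to 12 rows; each row shifts and turns the commanded pose from where the row before left it, along the tool's axes as they then stand; what a row does not reach is not made up. A row lasts 1/8 s, in which the tool goes at most 62.5 mm and 10.7 degrees, less where a joint would pass 70% of its speed; a pose out of reach is approached as far as the arm can. A call with a gripper value outside its range is refused whole. "fingers" is the opening in per cent of the stroke, from 0 (shut) to 100 (fully open), set as the call begins (left out, the last holds). The fingers move at their own pace and stop on an object; "force" is the grip in N (left out, the last holds). Time passes only in rows, so rows that do not move let the fingers close. It gives the time, the measured TCP pose, the force and the opening at its end, in the units of the state.
- ctrl.get_state(): the state, without advancing time (a new reading comes with each control period).
- ctrl.get_image(name): name is "scene" or "side" or "wrist"; returns the picture (400x640x3 uint8, red, green, blue); there is no depth.
- ctrl.camera_params(name): a dict with "vertical_fov" (degrees; the focal length in pixels is half the picture's height over the tangent of half this angle, whatever the lens; pixels are square), "cx", "cy" (the principal point, pixels), "R" (3x3) and "t" (3): a world point X has camera coordinates R X + t. Camera axes: x right, y down, z forward; pixel columns grow to the right and rows downward; lengths in m; the calibration is good to about 2 mm. The wrist camera is an equidistant fisheye: a pixel r from the principal point sees the ray r / f radians off the axis. A picture is of the moment at which its call begins: read the wrist's pose just before it. camera_params takes no time and is no camera call; for the wrist camera it gives the pose at the moment of the call.
- ctrl.close_job(): hands the job in, once; it reports no verdict.
Trained networks look in the newest picture that a camera, given by its name, has taken for a name from the list of things; names that differ only in an ending like _2 or _b are one class to them, and where a whole thing is asked for, a point or a joint stands for the part that bears it (a point fixed in the world has none). Each returns a list of dicts, best first, with "score" (0 to 1); they miss things now and then, are a little off and sometimes report something else, mostly with a low value. They report only what shows in the picture. A call takes as long as a camera call. They do not tell look-alikes from the thing itself.
- ctrl.search_frame(camera, name): "xyz" ([x, y, z] in m, in the coordinates of the camera as it stood for that picture, good to about 4 mm: the middle of the surface that is visible of it).
- ctrl.silhouettes(camera, name): "pixels" (400x640 bool, what is visible of it).
- ctrl.spot_point(camera, name): "xyz" ([x, y, z] in m, in the coordinates of the camera as it stood for that picture, good to about 4 mm: a listed point, or the origin of a listed thing).
The state is a dict: "time": time; "joint_positions": joint angles; "qd": joint speeds; "joint_torque": joint torques, N m; "position": TCP position; "tool_rot": TCP orientation; "ft_force": force on the tool from outside, world axes, zero at the start; "torque": the same for the moment, N m; "grip_width": opening from 0.0 (shut) to 1.0 (fully open).
Only numpy, scipy, OpenCV 4.12 (cv2) and the standard library are available. Lean on these libraries where they do the work, as an engineer would, in place of code of your own. Each camera call takes 0.05 s, during which the arm holds its last target.

## Task

The paper fence of the trimmer has slipped out of square. Put the loupe that lies on the trimmer's bed back upright into its own recess in the wooden stand, then take the steel square by its grip, lay it flat on the bed and press it into the corner, firmly but without forcing it, until the stock lies along the cutting rail and the blade has pushed the fence square and lies flush along it. Finish while still gripping the square and pressing it against both rail and fence, so that the fence screw can be tightened, and leave the other things on the bench where they are.

Things in the scene. Friction and masses are not known exactly. Their poses are not given: they have to be found in the camera images.
- trimmer: Rotary paper trimmer, fixed on the bench: grey bed 310 x 320 mm, top 22 mm above the bench. Origin: centre of its underside; x points along the cutting rail towards the fence, y along the (square) fence away from the rail, z up.
- trimmer_corner (a point): The corner to press into: where the rail's inner face and the fence's inner face meet when the fence is square, on the bed's top; at (115, -128, 22) mm of the trimmer, same axes. The bed runs 270 mm from it towards -x and 288 mm towards +y.
- rail_face (a point): Point on the inner face of the cutting rail, 115 mm from the corner and 7 mm above the bed, axes as the trimmer's. Straight aluminium cutting rail fixed along the -y side of the bed, 30 mm wide, its top 14 mm above the bed; its inner face is the plane y = -128 mm of the trimmer. The black cutter head (up to 45 mm above the bed) is parked at its -x end, 233 mm from the corner.
- fence (a joint): Angle of the paper fence in rad: 0 = square to the rail; positive = its far end has swung towards -x of the trimmer (it starts at 0.08 to 0.20). Vertical pivot 11 mm in +x and 24 mm in +y of trimmer_corner. Stiff: 0.22 N m of friction, no spring, so about 1.5 N at the blade's tip turn it and it stays where it is pushed; its stops are at -0.10 and 0.28.
- fence_face (a point): Point on the fence's inner face, 100 mm along the bar from its pivot, half-way up the bar; y along the bar, away from the rail. The fence is a plain aluminium bar 265 x 22 x 12 mm, 1 mm above the bed, from 4 mm to 269 mm off the rail; a black clamp knob of 26 mm, 31 mm above the bed, stands on it 256 mm from the rail.
- square: L-shaped steel square, 6 mm thick, 0.34 kg, lying flat. Origin: centre of the stock's underside. Stock 140 mm along x, 46 mm wide (y -23 to 23). Blade 32 mm wide along y at the +x end: x 38 to 70 mm, reaching to y = 142 mm. Outer faces: y = -23 mm (stock, goes against the rail) and x = +70 mm (blade, goes against the fence). It slides on bed, rail and fence with a friction of about 0.6. Seated, its axes are those of the trimmer.
- square_corner (a point): Outer corner of the square on its underside, at (70, -23, 0) mm of the square, same axes; seated it coincides with trimmer_corner.
- square_grip (a point): Centre of the wooden grip on the stock: a bar 80 mm long (x), 16 mm thick (y), 32 mm high, from 6 to 38 mm above the underside. The point is at (-6, 3, 22) mm of the square, same axes. Pinch it across y.
- loupe_center (a point): Film loupe: upright cylinder of 42 mm diameter (clear foot of 40 mm below), 48 mm high, 0.07 kg, black top. This point is its centre, 24 mm above its underside; z up. It stands on the trimmer's bed where the stock must go, 42 to 58 mm off the rail.
- stand: Wooden stand, fixed on the bench, 224 x 76 x 24 mm, with three round recesses in a row along its x, 12 mm deep: 36 mm wide (empty, too small for the loupe) at x = +70 mm, 38 mm (holds a black film can) at x = 0, 50 mm (the loupe's, empty) at x = -72 mm, all at y = +4 mm. Origin: centre of its underside, z up. The post of a tall shelf unit stands about 250 mm behind it, to the right of the trimmer: swing the arm clear of it.
- loupe_recess (a point): Centre of the floor of the loupe's recess, 12 mm above the bench and 12 mm below the stand's top; axes as the stand's. The loupe fits with 4 mm of play all round, and seated its centre is 24 mm above this point.
- film_can: Black film can, 34 mm diameter, 51 mm high, standing in the middle recess of the stand, 72 mm from the loupe's recess; origin at the centre of its underside. To be left alone.
- lens_case: Enlarger lens in a round screw jar with a black lid, 54 mm diameter, 42 mm high; to be left alone.
- brush: Flat wooden anti-static brush, 85 x 51 x 12 mm, lying; to be left alone.
- blower: Black rubber blower with a red nozzle, 98 x 50 x 50 mm, lying; to be left alone.
Mind the look-alikes: they are no part of the job. Leave any pink look-alike of the part that bears loupe_center alone.

How it is judged:
By the outcome, as a careful person would: the job done as asked, in the order asked, and still so for the second after the job is handed in, while the arm keeps its last pose, push and grip.
It also fails if it takes over 72 s, if anything falls off the work surface, if the arm or the gripper's body presses on something with over 40 N, if the wrist force passes 120 N, or if a joint passes its speed limit or range.

## Working session

There is one attempt and no reset: what is moved stays moved. The work goes in short steps, Python scripts to look and compute and a tool call to move; the robot and the scene stay as the last step left them, time stands still between calls to the robot, and variables do not carry over. Pictures are saved under pics/ and viewed, and the job is handed in when it is done.

Besides the shell and the picture viewer there is one more tool, called after ">>>" as name(argument=value, ...), one argument or row to a line, values as JSON. step_arm: Moves the arm, as the interface text tells. Its arguments: {"type":"object","properties":{"increments":{"type":"array","items":{"type":"number"}},"fingers":{"type":"number"},"force":{"type":"number"}},"required":["increments"]}

```bash
ls; mkdir -p pics
python3 - <<'E'
from bench import ctrl
import cv2,json
s=ctrl.get_state();print({k:s[k] for k in('time','position','tool_rot','ft_force','grip_width')})
for n in('scene','side','wrist'):
    im=ctrl.get_image(n);cv2.imwrite(f'pics/a_{n}.png',im[...,::-1]);p=ctrl.camera_params(n);print(n,p)
E
```

```text
pics
{'time': 0.0, 'position': array([ 0.2425188 , -0.60245747,  0.2214313 ]), 'tool_rot': array([ 2.0120947 ,  0.3919235 , -2.01305778]), 'ft_force': array([ 0.56119861,  0.24844692, -0.5080313 ]), 'grip_width': 1.000925276930389}
scene {'vertical_fov': 44.833103932458215, 'cx': 322.218266366372, 'cy': 202.7641185737482, 'R': array([[-0.55297825, -0.83306596,  0.01470236],
       [-0.5221869 ,  0.33276264, -0.78523236],
       [ 0.64925796, -0.4418938 , -0.61902664]]), 't': array([0.27821426, 0.34833796, 0.99187668])}
side {'vertical_fov': 43.73084305042662, 'cx': 321.3175932198502, 'cy': 197.9863451625206, 'R': array([[ 0.97010693, -0.24235278, -0.01255652],
       [-0.09465114, -0.33021824, -0.93914699],
       [ 0.22345849,  0.9122615 , -0.34328598]]), 't': array([-0.5315894 ,  0.11337051,  1.46640087])}
wrist {'vertical_fov': 65.70646984690485, 'cx': 319.41891499735294, 'cy': 199.1241457346662, 'R': array([[ 0.37314922, -0.92777059, -0.00117577],
       [-0.88530558, -0.35644825,  0.29862797],
       [-0.27747735, -0.11039188, -0.95436888]]), 't': array([-0.65029086, -0.03667565,  0.39136635])}
```

View pics/a_scene.png

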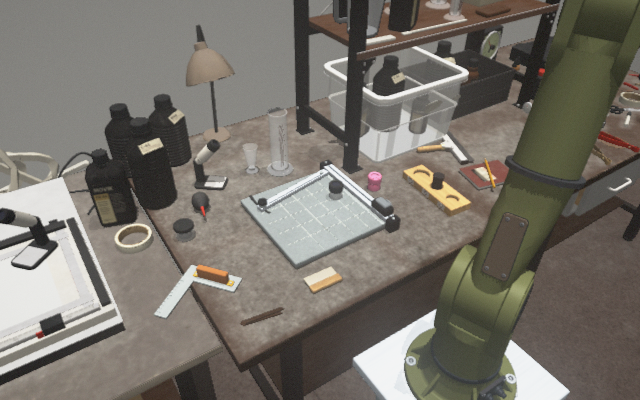

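View pics/a_side.png

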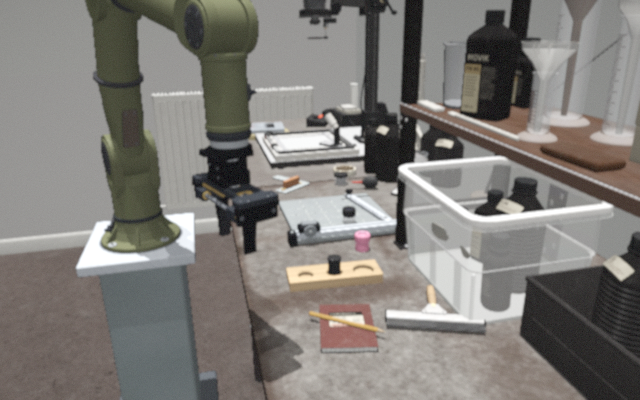

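View pics/a_wrist.png

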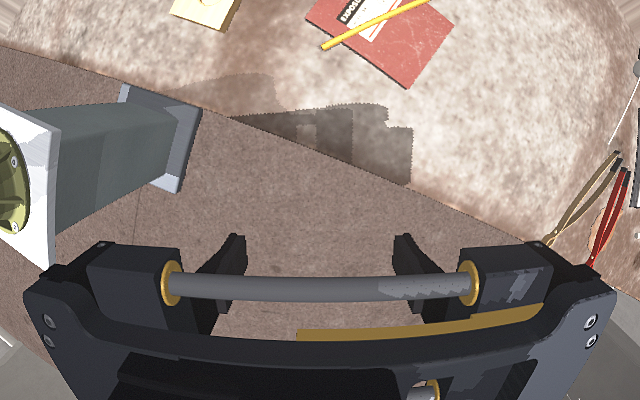

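```bash
cat > h.py <<'E'
from bench import ctrl
import numpy as np, cv2
from scipy.spatial.transform import Rotation as Ro
def toW(cam,x,p=None):
    p=p or ctrl.camera_params(cam);return p['R'].T@(np.array(x)-p['t'])
def proj(cam,X,p=None):
    p=p or ctrl.camera_params(cam);f=200/np.tan(np.radians(p['vertical_fov']/2))
    c=p['R']@np.array(X)+p['t']
    if cam=='wrist':
        r=np.hypot(c[0],c[1]);th=np.arctan2(r,c[2]);return np.array([p['cx']+f*th*c[0]/r,p['cy']+f*th*c[1]/r])
    return np.array([p['cx']+f*c[0]/c[2],p['cy']+f*c[1]/c[2]])
def unproj(cam,uv,z,p=None):
    p=p or ctrl.camera_params(cam);f=200/np.tan(np.radians(p['vertical_fov']/2))
    d=np.array([uv[0]-p['cx'],uv[1]-p['cy']])/f
    if cam=='wrist':
        th=np.hypot(*d);v=np.array([*(d/th*np.sin(th)),np.cos(th)])
    else: v=np.array([d[0],d[1],1])
    C=-p['R'].T@p['t'];v=p['R'].T@v;return C+v*(z-C[2])/v[2]
E
python3 - <<'E'
from h import *
np.set_printoptions(precision=4,suppress=True)
for cam in('scene','side'):
  ctrl.get_image(cam)
  for n in('trimmer','trimmer_corner','rail_face','fence_face','square','square_corner','square_grip','loupe_center','stand','loupe_recess','film_can'):
    for r in ctrl.spot_point(cam,n)[:3]:
      X=toW(cam,r['xyz']);print(cam,n,round(r['score'],2),X,proj(cam,X).round())
print(ctrl.get_state()['time'])
E
```

```text
scene trimmer 0.66 [ 0.5827 -0.0294 -0.0039] [315. 216.]
scene trimmer_corner 0.87 [ 0.6997 -0.1578  0.0229] [330. 175.]
scene rail_face 0.87 [ 0.5841 -0.1556  0.0287] [351. 192.]
scene fence_face 0.6 [ 0.6796 -0.0329  0.0293] [299. 189.]
scene square 0.95 [ 0.515   0.3184 -0.0002] [211. 279.]
scene square_corner 0.87 [0.5793 0.3406 0.001 ] [192. 266.]
scene square_grip 0.87 [0.506  0.3175 0.0231] [212. 274.]
scene square_grip 0.34 [ 0.5469 -0.4015  0.0106] [421. 177.]
scene loupe_center 0.63 [ 0.5956 -0.2554  0.0216] [375. 182.]
scene loupe_center 0.57 [ 0.6032 -0.1066  0.0461] [334. 190.]
scene loupe_center 0.39 [ 0.7664  0.2347 -0.0009] [203. 212.]
scene stand 0.8 [ 0.4745 -0.3949 -0.0046] [435. 194.]
scene loupe_recess 0.55 [ 0.5471 -0.4043  0.0096] [422. 177.]
scene film_can 0.59 [ 0.4788 -0.3958  0.0119] [435. 189.]
side trimmer 0.94 [ 0.5876 -0.0295  0.0008] [336. 219.]
side trimmer_corner 0.93 [ 0.6996 -0.1572  0.0227] [384. 224.]
side trimmer_corner 0.74 [ 0.5875 -0.0266  0.0009] [336. 219.]
side rail_face 0.55 [ 0.5862 -0.1553  0.0251] [347. 227.]
side rail_face 0.2 [ 0.5167  0.3184 -0.0013] [293. 187.]
side fence_face 0.84 [ 0.6764 -0.0375  0.0292] [364. 209.]
side square 0.74 [0.5191 0.3196 0.0007] [293. 187.]
side square 0.32 [ 0.4824 -0.3966  0.0107] [335. 276.]
side square_corner 0.86 [ 0.5869  0.343  -0.0002] [309. 184.]
side square_grip 0.86 [0.5121 0.3151 0.0186] [291. 183.]
side loupe_center 0.66 [ 0.598  -0.2524  0.0228] [361. 241.]
side loupe_center 0.51 [ 0.6062 -0.1077  0.0455] [349. 214.]
side stand 0.74 [ 0.4835 -0.396  -0.0011] [335. 280.]
side loupe_recess 0.88 [ 0.5496 -0.4013  0.0161] [362. 271.]
side film_can 0.66 [ 0.4797 -0.399   0.0155] [334. 275.]
1.35
```

Run:
```python
import cv2,numpy as np
a=cv2.imread('pics/a_scene.png');b=cv2.imread('pics/a_side.png')
c1=cv2.resize(a[150:250,230:480],(750,300),interpolation=3)
c2=cv2.resize(b[165:300,240:415],(389,300),interpolation=3);c3=cv2.resize(a[220:340,140:290],(361,300),interpolation=3)[:, :361]
cv2.imwrite('pics/b.png',np.vstack([c1,np.hstack([c2,c3])]))
```

```text
(no output)
```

View pics/b.png

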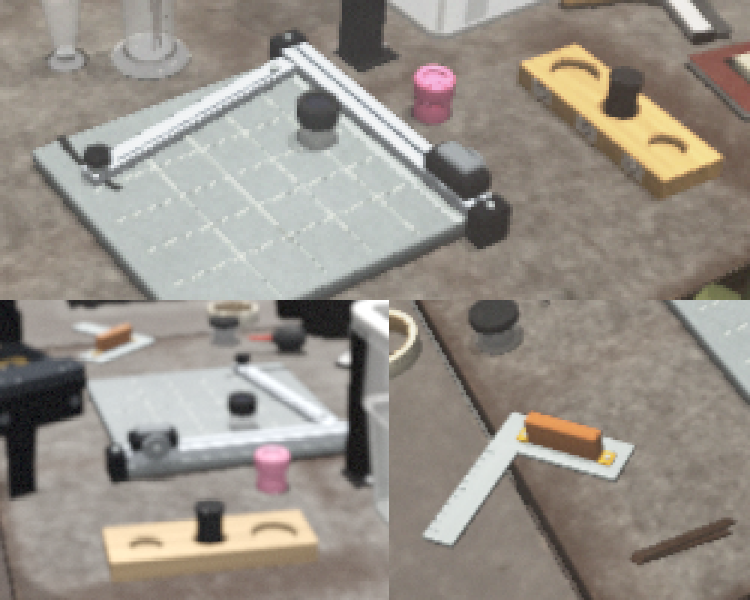

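Run:
```python
from h import *
np.set_printoptions(precision=4,suppress=True)
s=ctrl.get_state();R=Ro.from_rotvec(s['tool_rot']).as_matrix();print(R)
# target: tool x down, tool y along world y or -y
for sg in(1,-1):
    x=np.array([0,0,-1.]);y=np.array([0,sg,0.]);T=np.c_[x,y,np.cross(x,y)]
    print(sg,Ro.from_matrix(R.T@T).as_rotvec())
print('post',unproj('scene',(354,165),0),unproj('scene',(305,128),0),unproj('side',(401,243),0))
```

```text
[[-0.      0.3735 -0.9276]
 [-0.     -0.9276 -0.3735]
 [-1.     -0.      0.    ]]
1 [-2.7588 -0.      0.0001]
-1 [0.3828 0.     0.    ]
post [ 0.7287 -0.2746  0.    ] [ 1.02   -0.2675  0.    ] [ 0.7177 -0.246  -0.    ]
```

>>> step_arm(
  increments=[0,0,0,0.128,0,0,0,0,0,0.128,0,0,0,0,0,0.127,0,0,0.3,-4,-2.9,0,0,0,0.3,-4,-2.9,0,0,0,0.3,-4,-2.9,0,0,0,0.3,-4,-2.9,0,0,0,0.3,-4,-2.9,0,0,0,0.3,-4,-2.9,0,0,0,0.3,-4,-2.9,0,0,0,0.3,-4,-2.9,0,0,0,0.3,-4,-2.9,0,0,0],
  fingers=100,
)

```text
time: 2.85
position: [0.5047, -0.2418, 0.1958]
tool_rot: [2.222, -0.001, -2.221]
ft_force: [0.2, -0.9, -0.2]
grip_width: 1.002
```

>>> step_arm(
  increments=[0.3,-3.5,-2.2,0,0,0,0.3,-3.5,-2.2,0,0,0,0.3,-3.5,-2.2,0,0,0,0.3,-3,-2,0,0,0,0,0,0,0,0,0,0,0,0,0,0,0],
)

```text
time: 3.6
position: [0.5895, -0.109, 0.1835]
tool_rot: [2.221, -0.002, -2.222]
ft_force: [0.1, -1.1, -0.8]
grip_width: 1.0
```

```bash
cat > look.py <<'E'
from h import *
import sys
np.set_printoptions(precision=4,suppress=True)
tag=sys.argv[1];cams=sys.argv[2].split(',');names=sys.argv[3].split(',') if len(sys.argv)>3 else []
s=ctrl.get_state();print(s['time'],s['position'],s['tool_rot'],s['ft_force'],s['grip_width'])
for cam in cams:
  p=ctrl.camera_params(cam)
  im=ctrl.get_image(cam);cv2.imwrite(f'pics/{tag}_{cam}.png',im[...,::-1])
  for n in names:
    for r in ctrl.spot_point(cam,n)[:2]:
      X=toW(cam,r['xyz'],p);print(cam,n,round(r['score'],2),X,proj(cam,X,p).round())
E
python3 look.py c wrist,scene,side loupe_center,loupe_recess,fence_face,trimmer_corner,rail_face,stand,film_can
```

```text
3.6 [ 0.5895 -0.109   0.1835] [ 2.2208 -0.0019 -2.222 ] [ 0.0802 -1.133  -0.8021] 1.00019469077999
wrist loupe_center 0.91 [ 0.5955 -0.2544  0.0231] [446. 178.]
wrist loupe_center 0.62 [ 0.513   0.3127 -0.003 ] [ 60. 229.]
wrist loupe_recess 0.7 [ 0.5509 -0.4053  0.013 ] [535. 210.]
wrist loupe_recess 0.17 [ 0.6786 -0.0393  0.0314] [249. 100.]
wrist fence_face 0.91 [ 0.6803 -0.0382  0.0303] [248.  98.]
wrist fence_face 0.67 [ 0.5804 -0.0361 -0.0044] [257. 184.]
wrist trimmer_corner 0.75 [ 0.697  -0.1564  0.0265] [365.  81.]
wrist rail_face 0.86 [ 0.5852 -0.1597  0.0297] [366. 188.]
wrist stand 0.7 [ 0.4806 -0.3978  0.0034] [517. 254.]
wrist stand 0.58 [ 0.6001 -0.1141  0.0458] [323. 178.]
scene loupe_center 0.76 [ 0.6066 -0.11    0.0459] [334. 189.]
scene loupe_center 0.5 [ 0.5959 -0.2541  0.0212] [375. 182.]
scene loupe_recess 0.89 [ 0.549  -0.4015  0.012 ] [421. 177.]
scene fence_face 0.63 [ 0.6801 -0.035   0.0291] [299. 189.]
scene trimmer_corner 0.68 [ 0.6984 -0.155   0.0223] [329. 175.]
scene trimmer_corner 0.45 [ 0.7018  0.3158 -0.0046] [184. 236.]
scene rail_face 0.55 [ 0.5843
[... 197 characters left out ...]

side loupe_center 0.82 [ 0.6068 -0.1114  0.0447] [349. 215.]
side loupe_center 0.6 [ 0.6034 -0.2491  0.0258] [363. 240.]
side loupe_recess 0.55 [ 0.5488 -0.4032  0.0148] [362. 272.]
side fence_face 0.7 [ 0.6761 -0.0378  0.0279] [363. 209.]
side trimmer_corner 0.56 [ 0.7025 -0.1588  0.0198] [385. 225.]
side trimmer_corner 0.34 [0.5093 0.3174 0.016 ] [291. 183.]
side rail_face 0.8 [ 0.5839 -0.156   0.028 ] [346. 227.]
side rail_face 0.28 [ 0.7716  0.2343 -0.0011] [364. 188.]
side stand 0.91 [ 0.4815 -0.3933  0.0002] [334. 279.]
side stand 0.66 [ 0.5854  0.3399 -0.0016] [309. 184.]
side film_can 0.75 [ 0.4799 -0.3991  0.0156] [334. 275.]
side film_can 0.34 [ 0.5853  0.3424 -0.0004] [309. 184.]
```

View pics/c_wrist.png

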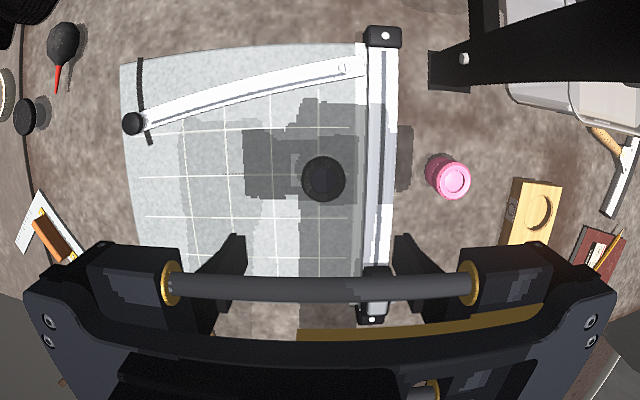

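Run:
```python
from h import *
np.set_printoptions(precision=4,suppress=True)
im=cv2.imread('pics/c_wrist.png');p=ctrl.camera_params('wrist')
g=cv2.cvtColor(im,cv2.COLOR_BGR2GRAY)[145:215,285:365]
m=(g<60).astype(np.uint8);n,l,st,ce=cv2.connectedComponentsWithStats(m);i=1+np.argmax(st[1:,4]);c=ce[i]+[285,145];print(c,st[i])
print(unproj('wrist',c,0.07,p),unproj('wrist',c,0.06,p))
for uv in[(385,36)]:print(unproj('wrist',uv,.036,p))
# recess rim ends: (543,214)
print(unproj('wrist',(540,211),.024,p))
```

```text
[323.4743 178.6914] [  16   11   45   46 1520]
[ 0.6053 -0.113   0.07  ] [ 0.6029 -0.1131  0.06  ]
[ 0.7448 -0.1745  0.036 ]
[ 0.5545 -0.4049  0.024 ]
```

>>> step_arm(
  increments=[2,0.15,-0.8,0,0,0,3,0,-0.8,0,0,0,3,0,0,0,0,0,3,0,0,0,0,0,2,0,0,0,0,0,1.1,0,0,0,0,0,0,0,0,0,0,0],
)

```text
time: 5.68
position: [0.6056, -0.1095, 0.0419]
tool_rot: [-2.22, -0.0, 2.222]
ft_force: [-0.3, 0.9, 0.4]
grip_width: 0.999
```

```bash
python3 look.py d wrist,side loupe_center
```

```text
5.675 [ 0.6056 -0.1095  0.0419] [-2.2201 -0.0002  2.2224] [-0.3351  0.9335  0.4448] 0.9989183280143874
wrist loupe_center 0.81 [ 0.6032 -0.1144  0.0449] [326. 257.]
wrist loupe_center 0.59 [ 0.5975 -0.2563  0.0228] [513. 242.]
side loupe_center 0.72 [ 0.5994 -0.2525  0.0258] [362. 240.]
side loupe_center 0.62 [ 0.6049 -0.1083  0.0452] [348. 215.]
```

View pics/d_wrist.png

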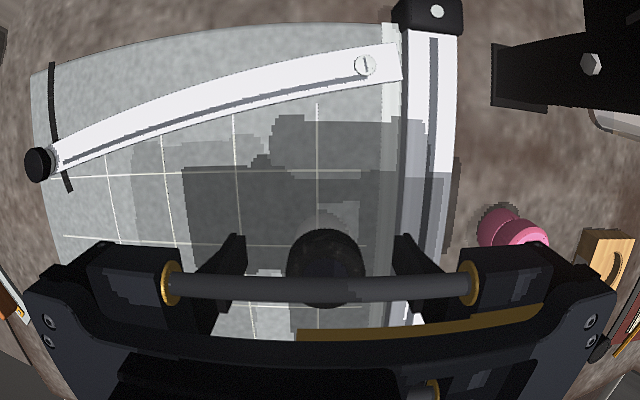

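>>> step_arm(
  increments=[0,0,0,0,0,0,0,0,0,0,0,0,0,0,0,0,0,0,0,0,0,0,0,0,0,0,0,0,0,0,0,0,0,0,0,0],
  fingers=20,
  force=20,
)

```text
time: 6.62
position: [0.6059, -0.1098, 0.0425]
tool_rot: [-2.221, 0.001, 2.221]
ft_force: [-0.6, -1.0, -0.8]
grip_width: 0.475
```

>>> step_arm(
  increments=[-1,0,0,0,0,0,-2,0,0,0,0,0,-2.5,0,0,0,0,0,-2.5,0,0,0,0,0,-2,0,0,0,0,0,0,0,0,0,0,0],
)

```text
time: 7.38
position: [0.6074, -0.1096, 0.1452]
tool_rot: [2.226, -0.001, -2.216]
ft_force: [0.5, -0.1, -0.9]
grip_width: 0.476
```

```bash
python3 look.py e wrist,side,scene loupe_center,loupe_recess
```

```text
7.375 [ 0.6074 -0.1096  0.1452] [ 2.2259 -0.0014 -2.216 ] [ 0.526  -0.1105 -0.8962] 0.47577934677650263
wrist loupe_center 0.96 [ 0.6038 -0.1112  0.1456] [320. 256.]
wrist loupe_center 0.63 [ 0.5977 -0.2557  0.0224] [459. 202.]
wrist loupe_recess 0.83 [ 0.5487 -0.4035  0.0109] [545. 235.]
wrist loupe_recess 0.59 [ 0.5103  0.3153 -0.0047] [ 48. 249.]
side loupe_center 0.84 [ 0.5996 -0.2501  0.0289] [362. 239.]
side loupe_center 0.43 [ 0.6059 -0.1067  0.1432] [349. 183.]
side loupe_recess 0.82 [ 0.5511 -0.4035  0.0147] [363. 272.]
side loupe_recess 0.18 [ 0.6748 -0.0379  0.03  ] [363. 209.]
scene loupe_center 0.74 [ 0.7675  0.2342 -0.0029] [203. 212.]
scene loupe_center 0.58 [ 0.5996 -0.106   0.1469] [336. 161.]
scene loupe_recess 0.84 [ 0.549  -0.4048  0.0145] [422. 176.]
scene loupe_recess 0.32 [0.5821 0.3432 0.0025] [191. 265.]
```

View pics/e_wrist.png

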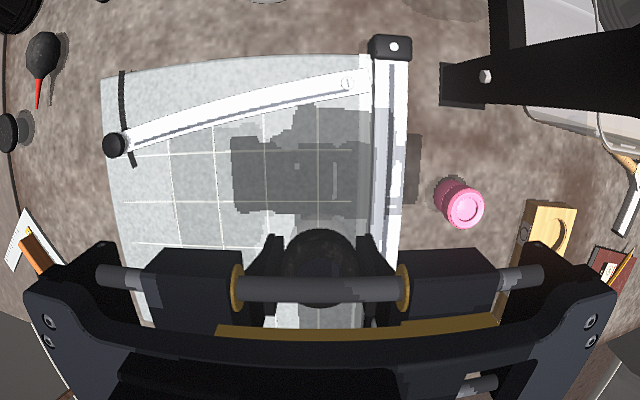

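View pics/e_side.png

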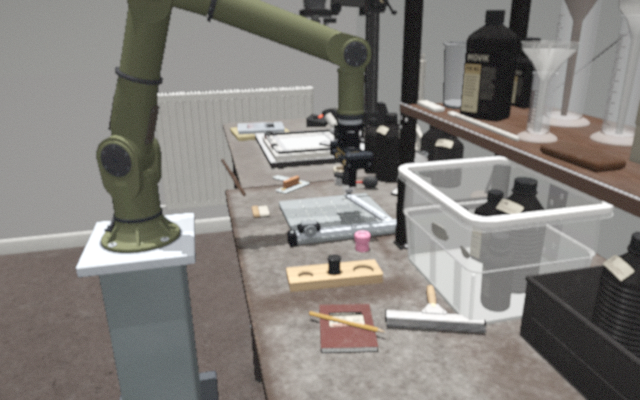

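>>> step_arm(
  increments=[0,2,0.4,0,0,0,0,3.8,0.7,0,0,0,0,3.8,0.7,0,0,0,0,3.8,0.7,0,0,0,0,3.8,0.7,0,0,0,0,3.8,0.7,0,0,0,0,3.8,0.7,0,0,0,0,3,0.7,0,0,0,0,1.6,0.4,0,0,0,0,0,0,0,0,0,0,0,0,0,0,0],
)

```text
time: 9.2
position: [0.5496, -0.4017, 0.1426]
tool_rot: [2.222, 0.003, -2.221]
ft_force: [-0.0, -0.4, -0.9]
grip_width: 0.479
```

```bash
python3 look.py f wrist,side,scene loupe_center,loupe_recess,film_can
```

```text
9.2 [ 0.5496 -0.4017  0.1426] [ 2.2216  0.0033 -2.2207] [-0.0269 -0.3759 -0.8794] 0.4793436207745763
wrist loupe_center 0.93 [ 0.5992 -0.2514  0.0224] [167. 145.]
wrist loupe_center 0.62 [ 0.5474 -0.4035  0.1434] [321. 254.]
wrist loupe_recess 0.59 [ 0.5516 -0.4004  0.013 ] [317. 188.]
side loupe_center 0.63 [ 0.5481 -0.4004  0.1427] [362. 223.]
side loupe_center 0.56 [ 0.5981 -0.2472  0.0254] [361. 240.]
side loupe_recess 0.6 [ 0.5527 -0.4025  0.0163] [363. 271.]
side film_can 0.79 [ 0.4804 -0.4002  0.0141] [334. 275.]
scene loupe_center 0.77 [ 0.5463 -0.4002  0.1451] [428. 141.]
scene loupe_center 0.52 [ 0.5965 -0.2528  0.0224] [375. 181.]
scene loupe_recess 0.76 [ 0.5481 -0.4038  0.0119] [422. 177.]
scene loupe_recess 0.4 [ 0.6819 -0.0323  0.0279] [298. 189.]
scene film_can 0.45 [ 0.4757 -0.3973  0.0134] [437. 189.]
```

View pics/f_side.png

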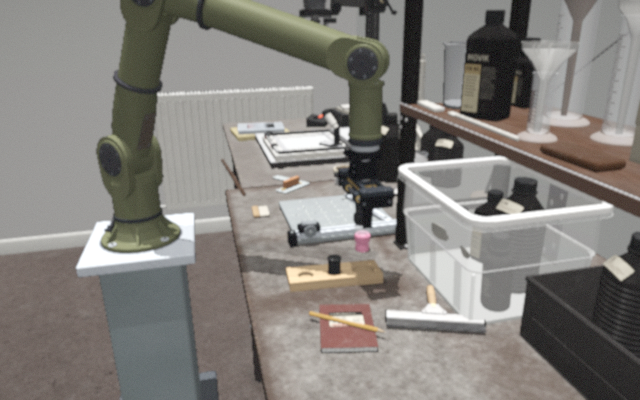

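View pics/f_scene.png

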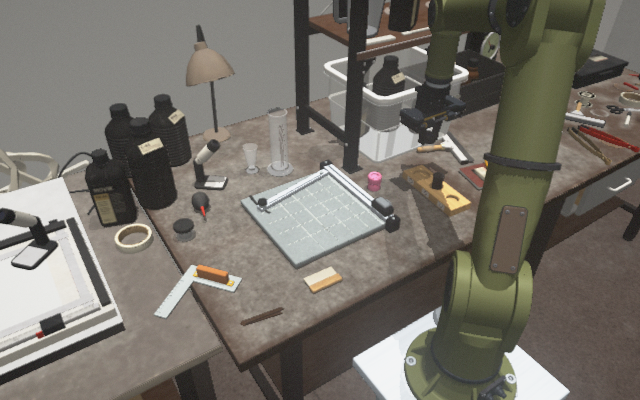

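>>> step_arm(
  increments=[2,0.17,-0.15,0,0,0,2.5,0,0,0,0,0,2.5,0,0,0,0,0,2,0,0,0,0,0,0.5,0,0,0,0,0,0,0,0,0,0,0],
)

```text
time: 10.55
position: [0.5504, -0.4053, 0.0474]
tool_rot: [-2.221, 0.0, 2.221]
ft_force: [-1.0, 0.5, 0.6]
grip_width: 0.476
```

```bash
python3 look.py g wrist,side,scene loupe_center
python3 - <<'E'
import cv2,numpy as np
a=cv2.imread('pics/g_scene.png')[140:220,380:480];b=cv2.imread('pics/g_side.png')[210:290,310:410]
cv2.imwrite('pics/g.png',np.hstack([cv2.resize(x,(400,320),interpolation=3) for x in(a,b)]))
E
```

```text
10.55 [ 0.5504 -0.4053  0.0474] [-2.2213  0.0002  2.2213] [-0.9614  0.5361  0.5761] 0.47564431057645484
wrist loupe_center 0.88 [ 0.5457 -0.4045  0.0544] [316. 263.]
wrist loupe_center 0.69 [ 0.597  -0.2556  0.0229] [111. 169.]
side loupe_center 0.55 [ 0.5509 -0.4032  0.0536] [363. 258.]
scene loupe_center 0.67 [ 0.5489 -0.4039  0.0522] [423. 166.]
scene loupe_center 0.53 [ 0.5954 -0.2547  0.0226] [375. 181.]
```

View pics/g.png

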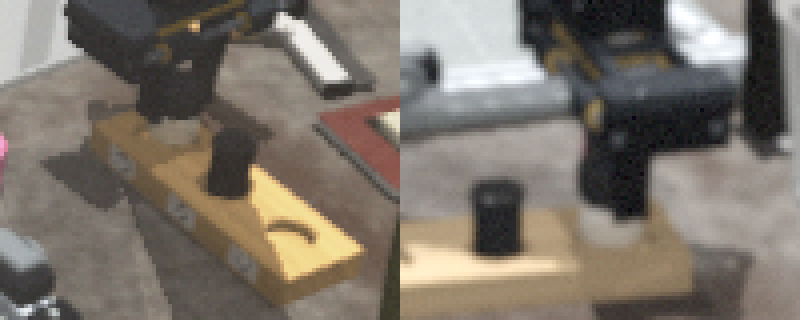

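View pics/g_wrist.png

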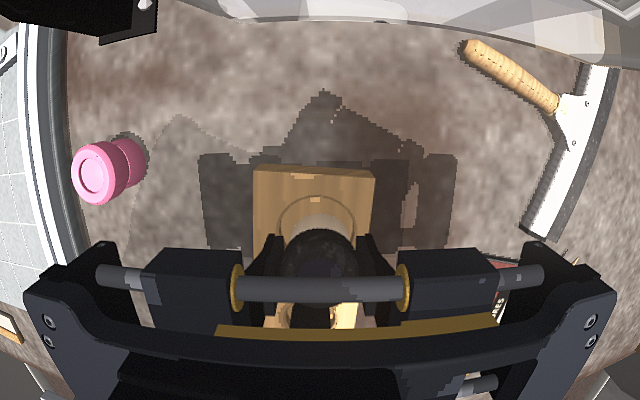

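Run:
```python
from h import *
np.set_printoptions(precision=4,suppress=True)
p=ctrl.camera_params('wrist')
for uv in[(316,195),(278,228),(355,228),(253,168),(376,175)]:print(uv,unproj('wrist',uv,.024,p))
print(proj('wrist',[.55+.025,-.4033,.024],p))
im=cv2.imread('pics/g_wrist.png')[150:270,240:400];cv2.imwrite('pics/g2.png',cv2.resize(im,(800,600),interpolation=3))
```

```text
(316, 195) [ 0.5772 -0.4046  0.024 ]
(278, 228) [ 0.5547 -0.3796  0.024 ]
(355, 228) [ 0.5547 -0.4301  0.024 ]
(253, 168) [ 0.5949 -0.3654  0.024 ]
(376, 175) [ 0.5903 -0.4421  0.024 ]
[313.9307 198.4225]
```

View pics/g2.png

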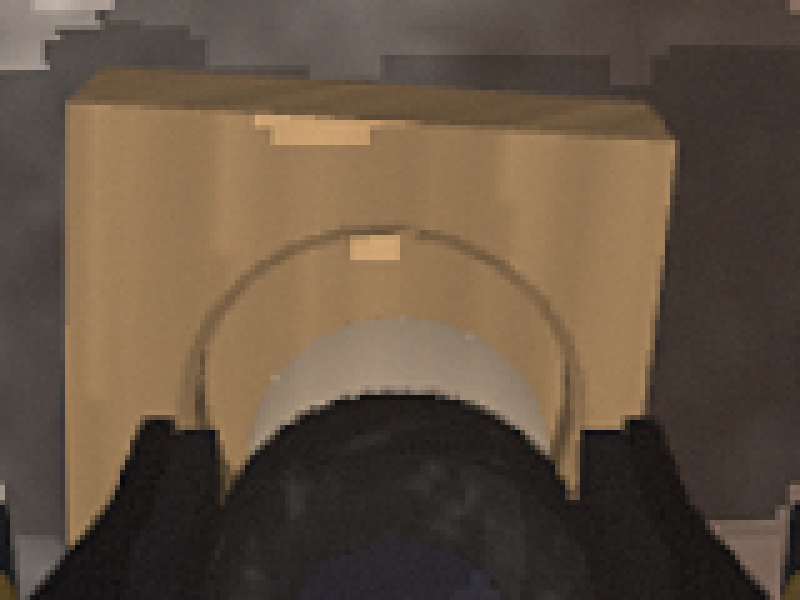

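>>> step_arm(
  increments=[0.3,-0.1,-0.1,0,0,0,0.5,0,0,0,0,0,0.4,0,0,0,0,0,0.3,0,0,0,0,0,0,0,0,0,0,0,0,0,0,0,0,0],
)

```text
time: 11.6
position: [0.5513, -0.4043, 0.0326]
tool_rot: [-2.221, 0.0, 2.221]
ft_force: [-0.5, -0.1, 1.3]
grip_width: 0.476
```

```bash
python3 look.py i wrist,side,scene loupe_center
python3 - <<'E'
import cv2,numpy as np
a=cv2.imread('pics/i_scene.png')[140:220,380:480];b=cv2.imread('pics/i_side.png')[210:290,310:410]
cv2.imwrite('pics/i.png',np.hstack([cv2.resize(x,(400,320),interpolation=3) for x in(a,b)]))
E
```

```text
11.6 [ 0.5513 -0.4043  0.0326] [-2.2214  0.0003  2.2214] [-0.545  -0.1265  1.2646] 0.4758796180159851
wrist loupe_center 0.73 [ 0.5476 -0.4041  0.0368] [317. 259.]
wrist loupe_center 0.72 [ 0.5973 -0.2549  0.022 ] [100. 174.]
side loupe_center 0.76 [ 0.5518 -0.4006  0.0335] [363. 265.]
scene loupe_center 0.58 [ 0.5965 -0.2549  0.0191] [375. 182.]
scene loupe_center 0.55 [ 0.5487 -0.4026  0.0359] [422. 170.]
```

View pics/i.png

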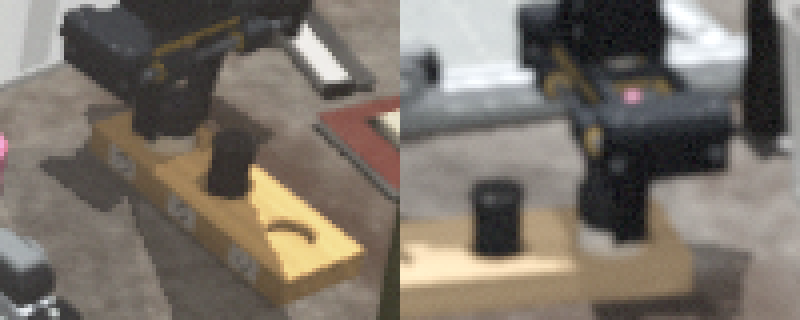

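>>> step_arm(
  increments=[0.07,0,0,0,0,0,0,0,0,0,0,0],
)

```text
time: 12.15
position: [0.5513, -0.4043, 0.0325]
tool_rot: [-2.221, 0.001, 2.222]
ft_force: [-1.7, 1.6, 5.5]
grip_width: 0.478
```

>>> step_arm(
  increments=[0,0,0,0,0,0,0,0,0,0,0,0,0,0,0,0,0,0,0,0,0,0,0,0,-1,0,0,0,0,0,-2,0,0,0,0,0,-2.5,0,0,0,0,0,-2.5,0,0,0,0,0,-2.5,0,0,0,0,0,0,0,0,0,0,0],
  fingers=85,
)

```text
time: 13.4
position: [0.5533, -0.4054, 0.1413]
tool_rot: [2.226, -0.005, -2.213]
ft_force: [0.4, -0.3, 0.6]
grip_width: 0.853
```

```bash
python3 look.py j wrist,side,scene loupe_center,square,square_grip,square_corner,film_can
python3 - <<'E'
import cv2,numpy as np
a=cv2.imread('pics/j_scene.png')[140:220,380:480];b=cv2.imread('pics/j_side.png')[210:290,310:410]
cv2.imwrite('pics/j.png',np.hstack([cv2.resize(x,(400,320),interpolation=3) for x in(a,b)]))
E
```

```text
13.4 [ 0.5533 -0.4054  0.1413] [ 2.2258 -0.005  -2.213 ] [ 0.3645 -0.2983  0.6044] 0.85332260974299
wrist loupe_center 0.7 [ 0.5471 -0.4042  0.0386] [316. 206.]
wrist loupe_center 0.6 [ 0.598  -0.254   0.0235] [165. 152.]
wrist square_corner 0.2 [ 0.68   -0.0407  0.0291] [ 25. 100.]
wrist film_can 0.76 [ 0.477  -0.3979  0.0077] [311. 258.]
side loupe_center 0.85 [ 0.6005 -0.2474  0.0238] [362. 240.]
side loupe_center 0.79 [ 0.5514 -0.4012  0.0327] [362. 265.]
side square 0.73 [ 0.5179  0.3188 -0.0014] [293. 187.]
side square 0.42 [ 0.6764 -0.0374  0.0275] [364. 209.]
side square_grip 0.66 [0.5117 0.3193 0.0158] [291. 183.]
side square_corner 0.92 [ 0.5883  0.3418 -0.0002] [310. 184.]
side square_corner 0.74 [ 0.549  -0.4022  0.0142] [362. 272.]
side film_can 0.8 [ 0.4841 -0.3995  0.0131] [336. 275.]
side film_can 0.4 [ 0.5509 -0.4024  0.0143] [362. 272.]
scene loupe_center 0.54 [ 0.5495 -0.4011  0.0355] [422. 171.]
scene loupe_center 0.49 [ 0.5969 -0.2554  0.0193] [375. 182.]
scene square 0.91 [ 0.5126  0.3131 -0.0041] [214. 279.]
scene square_grip 0.87 [0.5078 0.3124 0.0221] [213. 273.]
scene square_corner 0.55 [0.5782 0.3448 0.0002] [191. 267.]
scene film_can 0.57 [ 0.4777 -0.3972  0.0156] [436. 188.]
```

View pics/j.png

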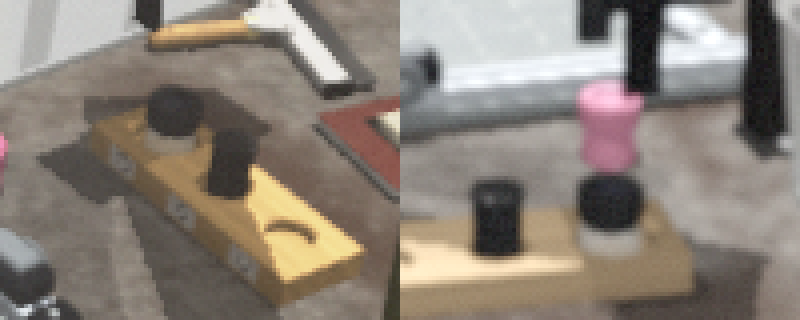

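View pics/j_wrist.png

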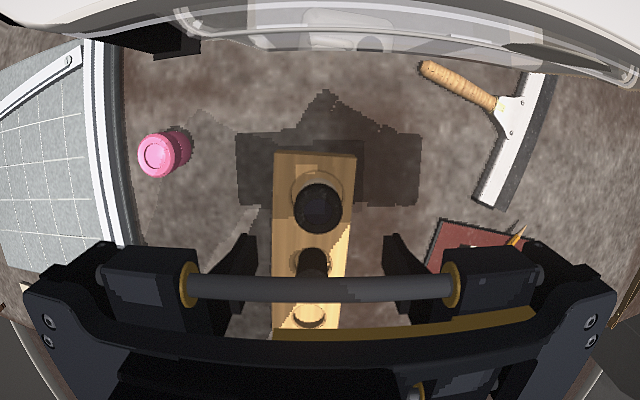

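>>> step_arm(
  increments=[-1,-2,0,0,0,0,-1.5,-4,0.3,0,0,0,-1.5,-4.5,0.3,0,0,0,0,-4.5,0.3,0,0,0,0,-4.5,0.3,0,0,0,0,-4.5,0.3,0,0,0,0,-4.5,0.3,0,0,0,0,-4.5,0.3,0,0,0,0,-4.5,0.3,0,0,0,0,-4.5,0.3,0,0,0,0,-4.5,0.3,0,0,0,0,-4.5,0.3,0,0,0],
)

```text
time: 15.8
position: [0.5174, 0.1085, 0.1777]
tool_rot: [2.222, 0.001, -2.219]
ft_force: [-0.0, -0.8, 0.9]
grip_width: 0.852
```

```bash
python3 -c "
from h import *
s=ctrl.get_state();print(s['time'],s['position'],s['tool_rot'],s['joint_positions'])"
```

```text
15.8 [0.51739013 0.10849625 0.17772933] [ 2.22196585e+00  6.59529348e-04 -2.21917137e+00] [ 0.31529373  0.13036676 -0.61388855  1.79469196  0.08022667  1.24008668
 -1.89023727]
```

>>> step_arm(
  increments=[0,-4,0.5,0,0,0,0,-4,0.5,0,0,0,0,-4,0.5,0,0,0,0,-4,0.4,0,0,0,0,-2.5,0,0,0,0,0,0,0,-0.16,0,0,0,0,0,-0.16,0,0,0,0,0,-0.16,0,0,0,0,0,-0.165,0,0,0,0,0,0,0,0,0,0,0,0,0,0],
  fingers=60,
)

```text
time: 17.18
position: [0.4989, 0.2912, 0.1772]
tool_rot: [1.853, 0.616, -1.852]
ft_force: [-0.0, 0.5, 0.3]
grip_width: 0.6
```

```bash
python3 look.py k wrist square,square_grip,square_corner
python3 - <<'E'
from h import *
p=ctrl.camera_params('wrist');im=ctrl.get_image('wrist')
np.save('k_p.npy',p,allow_pickle=True)
E
```

```text
17.175 [0.4989 0.2912 0.1772] [ 1.8525  0.6162 -1.8517] [-0.0195  0.4677  0.2576] 0.5996102327556462
wrist square 0.78 [ 0.512   0.3146 -0.0027] [309. 156.]
wrist square_grip 0.76 [0.5072 0.3121 0.0225] [307. 165.]
wrist square_corner 0.78 [0.5848 0.3395 0.0007] [331.  90.]
```

View pics/k_wrist.png

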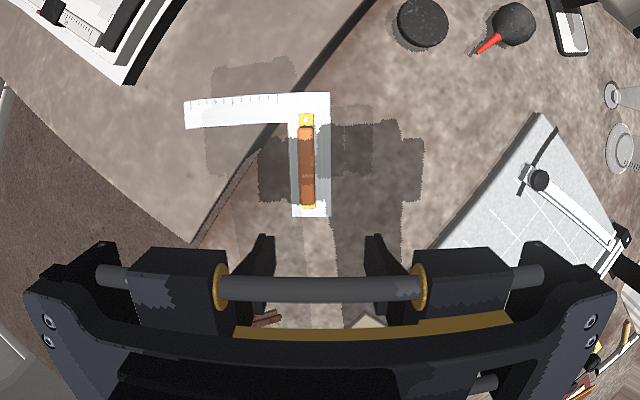

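Run:
```python
from h import *
np.set_printoptions(precision=4,suppress=True)
p=np.load('k_p.npy',allow_pickle=True).item()
im=cv2.imread('pics/k_wrist.png');cv2.imwrite('pics/k2.png',cv2.resize(im[80:230,170:350],(720,600),interpolation=3))
a,b=unproj('wrist',(330,93),.006,p),unproj('wrist',(331,216),.006,p)
d=a-b;print(a,b,np.hypot(d[0],d[1]),np.degrees(np.arctan2(d[1],d[0])))
h=im[...,:].astype(int);m=((h[...,2]-h[...,0]>55)&(h[...,2]<200)).astype(np.uint8);m[:, :285]=0;m[:,340:]=0;m[:110]=0;m[220:]=0
ys,xs=np.nonzero(m);print(xs.min(),xs.max(),ys.min(),ys.max())
for y in range(126,210,10):
  r=xs[ys==y]; print(y,r.min() if len(r) else None,r.max() if len(r) else None)
```

```text
[0.5822 0.338  0.006 ] [0.4734 0.2537 0.006 ] 0.13763733633150438 37.752853585107474
297 315 117 204
126 300 301
136 None None
146 299 312
156 299 313
166 299 313
176 300 313
186 300 313
196 300 314
206 None None
```

View pics/k2.png

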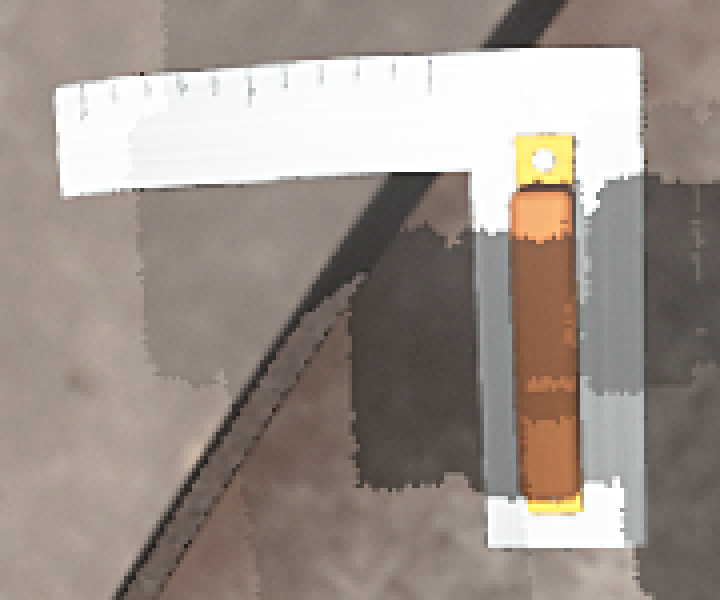

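Run:
```python
from h import *
np.set_printoptions(precision=4,suppress=True)
p=np.load('k_p.npy',allow_pickle=True).item()
a,b=unproj('wrist',(306,127),.038,p),unproj('wrist',(308,204.5),.036,p)
d=a-b;print(a,b,(a+b)/2,np.hypot(d[0],d[1]),np.degrees(np.arctan2(d[1],d[0])))
c=unproj('wrist',(330.2,92),.006,p);e=unproj('wrist',(331.5,217),.006,p);t=np.radians(37.7);R=np.array([[np.cos(t),-np.sin(t)],[np.sin(t),np.cos(t)]])
print('grip from corners',c[:2]+R@[-76,26]*np.array(1e-3) if 0 else c[:2]+R@np.array([-.076,.026]),e[:2]+R@np.array([.064,.026]), np.degrees(np.arctan2(*(c-e)[1::-1])))
s=ctrl.get_state();T=Ro.from_rotvec(s['tool_rot']).as_matrix();print(T,np.degrees(np.arctan2(-T[1,2],-T[0,2])))
for g in([.507,.3135,0],[.508,.315,0],[.5085,.3145,0]):
  print(g,100*T.T@(np.array(g)-s['position']))
```

```text
[0.5402 0.3367 0.038 ] [0.4774 0.2881 0.036 ] [0.5088 0.3124 0.037 ] 0.07942350370271367 37.72542122211628
grip from corners [0.5071 0.3126] [0.5075 0.3122] 37.8945926412028
[[ 0.0001  0.6005 -0.7996]
 [-0.0002 -0.7996 -0.6005]
 [-1.      0.0002  0.    ]] 36.90726374119139
[0.507, 0.3135, 0] [17.6868 -1.3574 -1.9726]
[0.508, 0.315, 0] [17.6868 -1.4173 -2.1426]
[0.5085, 0.3145, 0] [17.6868 -1.3473 -2.1526]
```

>>> step_arm(
  increments=[2,-0.6,-1,-0.014,0,0,2.5,-0.58,-1.03,0,0,0,2.5,0,0,0,0,0,2.5,0,0,0,0,0,2,0,0,0,0,0,1,0,0,0,0,0,0,0,0,0,0,0],
)

```text
time: 18.3
position: [0.5082, 0.3123, 0.0514]
tool_rot: [1.841, 0.63, -1.843]
ft_force: [0.8, -0.7, 0.3]
grip_width: 0.599
```

```bash
python3 look.py l wrist,side,scene square_grip;python3 - <<'E'
import cv2,numpy as np
a=cv2.imread('pics/l_scene.png')[220:320,150:275];b=cv2.imread('pics/l_side.png')[140:220,240:340]
cv2.imwrite('pics/l.png',np.hstack([cv2.resize(x,(400,320),interpolation=3) for x in(a,b)]))
E
```

```text
18.3 [0.5082 0.3123 0.0514] [ 1.8411  0.6295 -1.843 ] [ 0.7809 -0.7018  0.3112] 0.599344848886989
wrist square_grip 0.78 [0.5054 0.3106 0.0231] [318. 235.]
side square_grip 0.54 [0.5102 0.3182 0.02  ] [291. 182.]
scene square_grip 0.95 [0.5048 0.3137 0.021 ] [213. 274.]
```

View pics/l_wrist.png

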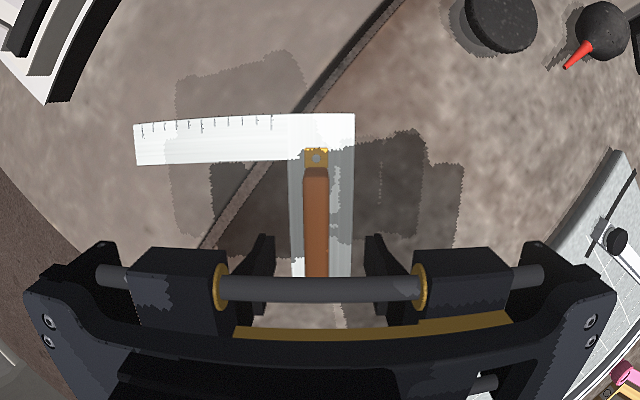

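View pics/l.png

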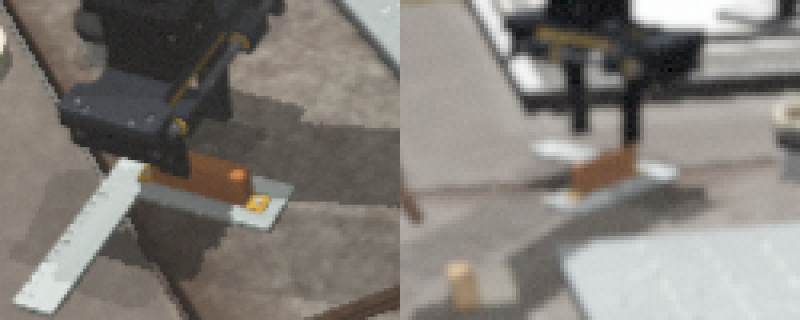

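>>> step_arm(
  increments=[1.5,-0.1,0,0,0,0,1.4,0,0,0,0,0,0.7,0,0,0,0,0,0,0,0,0,0,0],
)

```text
time: 19.1
position: [0.5071, 0.3129, 0.0147]
tool_rot: [1.84, 0.63, -1.844]
ft_force: [-0.0, 0.5, -0.1]
grip_width: 0.598
```

>>> step_arm(
  increments=[0,0,0,0,0,0,0,0,0,0,0,0,0,0,0,0,0,0,0,0,0,0,0,0,0,0,0,0,0,0,0,0,0,0,0,0],
  fingers=0,
  force=60,
)

```text
time: 19.85
position: [0.5076, 0.3136, 0.016]
tool_rot: [1.842, 0.63, -1.842]
ft_force: [-0.6, 0.6, 2.2]
grip_width: 0.18
```

```bash
python3 look.py m wrist square_grip
```

```text
19.85 [0.5076 0.3136 0.016 ] [ 1.8419  0.6303 -1.8417] [-0.6155  0.5544  2.2289] 0.17977234369357778
wrist square_grip 0.73 [0.5095 0.3113 0.0245] [323. 256.]
wrist square_grip 0.32 [0.7644 0.2364 0.0001] [599.  40.]
```

View pics/m_wrist.png

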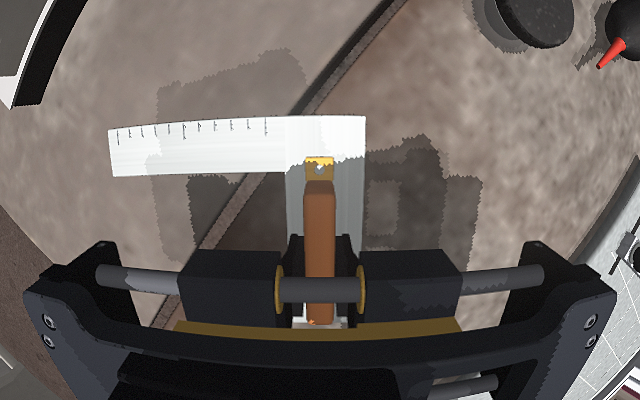

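>>> step_arm(
  increments=[-0.5,0,0,0,0,0,-1.5,0,0,0,0,0,-2.5,0,0,0,0,0,-2.5,0,0,0,0,0,-2.5,0,0,0,0,0,-0.5,1.5,1.2,0,0,0,0,3,2.3,0,0,0,0,3,2.3,0,0,0,0,2,1.5,0,0,0,0,0,0,0,0,0],
)

```text
time: 21.2
position: [0.5088, 0.1902, 0.1162]
tool_rot: [1.844, 0.623, -1.844]
ft_force: [0.4, -0.5, -4.3]
grip_width: 0.183
```

```bash
python3 look.py n scene,wrist square_grip,square_corner
```

```text
21.2 [0.5088 0.1902 0.1162] [ 1.8438  0.6234 -1.8443] [ 0.4485 -0.5219 -4.267 ] 0.18342595533191272
scene square_grip 0.66 [0.5107 0.1922 0.121 ] [255. 224.]
scene square_corner 0.83 [0.5816 0.2179 0.1   ] [233. 218.]
scene square_corner 0.51 [ 0.6811 -0.0337  0.0269] [299. 189.]
wrist square_grip 0.7 [0.5075 0.1913 0.1232] [322. 259.]
wrist square_grip 0.68 [ 0.6817 -0.0408  0.029 ] [578. 208.]
wrist square_corner 0.67 [ 0.6794 -0.0407  0.0324] [579. 210.]
wrist square_corner 0.55 [0.5873 0.219  0.1009] [369. 113.]
```

View pics/n_scene.png

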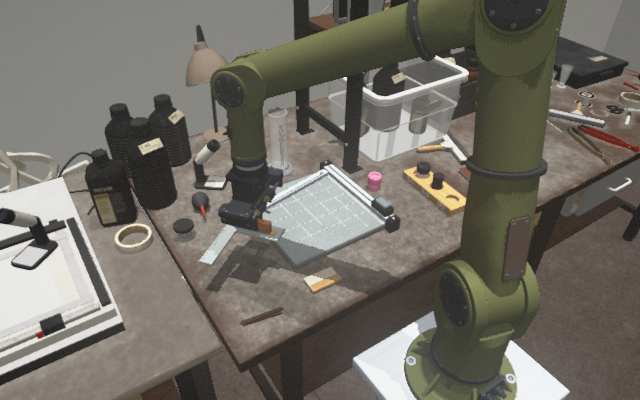

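View pics/n_wrist.png

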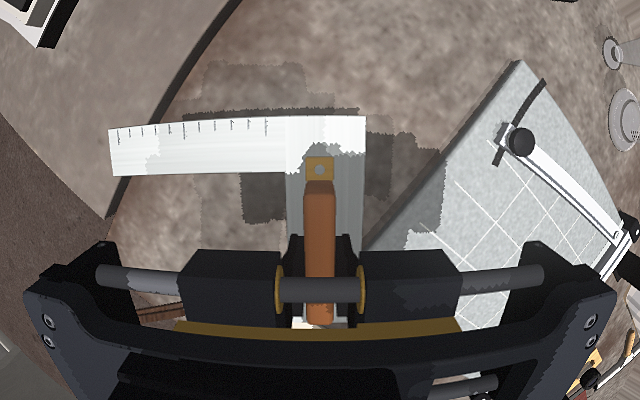

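Run:
```python
from h import *
np.set_printoptions(precision=4,suppress=True)
p=ctrl.camera_params('wrist');s=ctrl.get_state()
T=Ro.from_rotvec(s['tool_rot']).as_matrix();pos=s['position']
print('yaw',np.degrees(np.arctan2(-T[1,2],-T[0,2])))
im=cv2.imread('pics/n_wrist.png');cv2.imwrite('pics/n2.png',cv2.resize(im[100:250,270:390],(640,600*0+800*600//800),interpolation=3))
for uv in[(365.5,116),(361,240),(285,118),(109,129),(113,177)]:
  w=unproj('wrist',uv,pos[2]-.010,p);print(uv,w,1000*(T.T@(w-pos)))
```

```text
yaw 37.859619514834286
(365.5, 116) [0.5839 0.2205 0.106 ] [ 10.0227  26.2408 -75.743 ]
(361, 240) [0.5251 0.1748 0.106 ] [ 9.9914 26.2832 -1.28  ]
(285, 118) [0.5556 0.2549 0.106 ] [ 10.0377 -18.2284 -74.4908]
(109, 129) [0.4839 0.3487 0.106 ] [  10.0792 -136.3072  -75.4781]
(113, 177) [0.4575 0.33   0.106 ] [  10.0661 -137.7071  -43.1691]
```

View pics/n2.png

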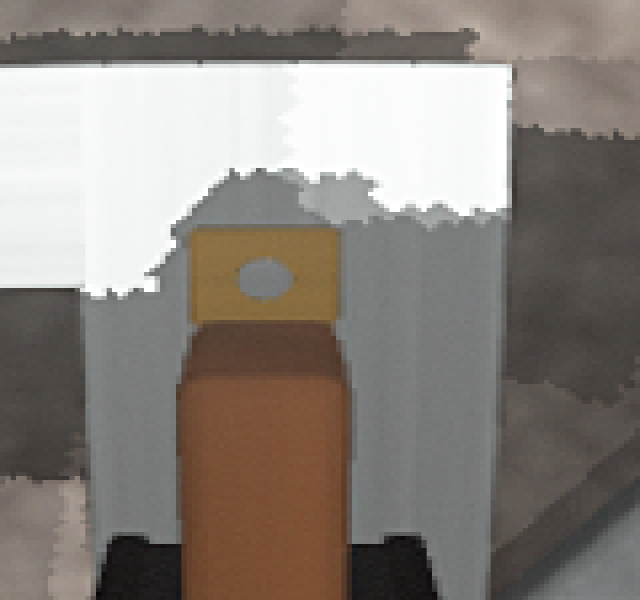

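>>> step_arm(
  increments=[0,0,0,0.165,0,0,0,0,0,0.165,0,0,0,0,0,0.165,0,0,0,0,0,0.166,0,0,0,3,-0.6,0,0,0,0,4,-0.8,0,0,0,0,4,-0.8,0,0,0,0,4,-0.8,0,0,0,0,4,-0.8,0,0,0,0,3,-0.8,0,0,0,0,2,-0.4,0,0,0,0,0,0,0,0,0],
)

```text
time: 23.0
position: [0.5578, -0.0476, 0.1155]
tool_rot: [-2.219, 0.005, 2.22]
ft_force: [0.1, 0.9, -3.7]
grip_width: 0.179
```

```bash
python3 look.py o wrist,scene,side fence_face,trimmer_corner,rail_face,square_corner
```

```text
23.0 [ 0.5578 -0.0476  0.1155] [-2.2187  0.0046  2.22  ] [ 0.059   0.9073 -3.7322] 0.17866384751007475
wrist fence_face 0.8 [ 0.6806 -0.0399  0.0301] [307.  55.]
wrist fence_face 0.18 [ 0.558  -0.0502  0.1221] [322. 255.]
wrist trimmer_corner 0.81 [ 0.7031 -0.1581  0.0239] [447.  38.]
wrist rail_face 0.58 [ 0.5826 -0.1599  0.0306] [447. 177.]
wrist square_corner 0.75 [ 0.6382 -0.0761  0.1003] [367. 109.]
scene fence_face 0.72 [ 0.6811 -0.0347  0.027 ] [299. 189.]
scene trimmer_corner 0.95 [ 0.7    -0.1547  0.025 ] [329. 174.]
scene rail_face 0.59 [ 0.5848 -0.1572  0.0276] [352. 192.]
scene square_corner 0.69 [ 0.6337 -0.069   0.099 ] [318. 173.]
scene square_corner 0.62 [ 0.681  -0.0366  0.0272] [299. 189.]
side fence_face 0.92 [ 0.678  -0.0365  0.0292] [364. 209.]
side trimmer_corner 0.81 [ 0.704  -0.1593  0.0224] [386. 225.]
side rail_face 0.89 [ 0.5862 -0.1572  0.0295] [347. 226.]
side square_corner 0.66 [ 0.5606 -0.0437  0.1202] [328. 185.]
side square_corner 0.56 [ 0.6363 -0.0738  0.0998] [355. 193.]
```

View pics/o_wrist.png

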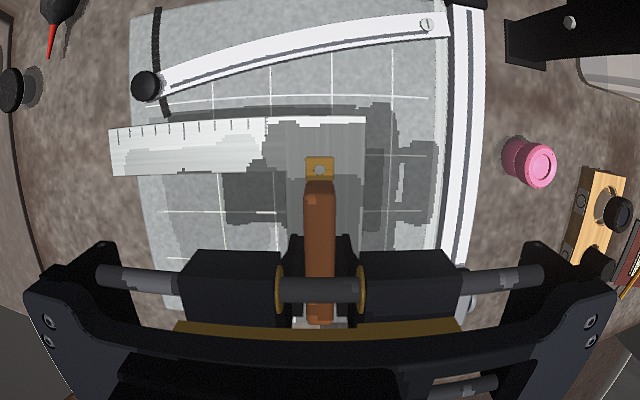

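Run:
```python
from h import *
np.set_printoptions(precision=4,suppress=True)
p=ctrl.camera_params('wrist');np.save('o_p.npy',p,allow_pickle=True)
s=ctrl.get_state();T=Ro.from_rotvec(s['tool_rot']).as_matrix();print('toolyaw',np.degrees(np.arctan2(-T[1,2],-T[0,2])),s['position'])
im=cv2.imread('pics/o_wrist.png');cv2.imwrite('pics/o2.png',cv2.resize(im[0:260,400:500],(300,780)[::1],interpolation=3)[:600])
# predicted rail edge pts
for X in([.70,-.157,.036],[.60,-.157,.036],[.52,-.157,.036],[.70,-.157,.022],[.60,-.157,.022],[.52,-.157,.022]):print(X,proj('wrist',X,p))
g=cv2.cvtColor(im,cv2.COLOR_BGR2GRAY)
for y in(40,80,120,160,200,230):print(y,list(g[y,430:460]))
```

```text
toolyaw -0.12968916022300056 [ 0.5577 -0.0467  0.1158]
[0.7, -0.157, 0.036] [453.0466  39.3957]
[0.6, -0.157, 0.036] [449.4259 157.9361]
[0.52, -0.157, 0.036] [439.0117 244.9153]
[0.7, -0.157, 0.022] [446.5623  42.2436]
[0.6, -0.157, 0.022] [443.2506 155.1425]
[0.52, -0.157, 0.022] [434.0205 238.6268]
40 [np.uint8(146), np.uint8(170), np.uint8(179), np.uint8(177), np.uint8(146), np.uint8(207), np.uint8(221), np.uint8(227), np.uint8(222), np.uint8(219), np.uint8(218), np.uint8(215), np.uint8(213), np.uint8(214), np.uint8(214), np.uint8(221), np.uint8(203), np.uint8(137), np.uint8(80), np.uint8(69), np.uint8(74), np.uint8(77), np.uint8(74), np.uint8(67), np.uint8(180), np.uint8(240), np.uint8(237), np.uint8(233), np.uint8(232), np.uint8(234)]
80 [np.uint8(174), np.uint8(173), np.uint8(172), np.uint8(172), np.uint8(173), np.uint8(200), np.uint8(207), np.uint8(213), np.uint8(218), np.uint8(220), np.uint8(215), np.uint8(212), np.uint8(213), np.uint8(208), np.uint8(210), np.uint8(217), np.uint8(227), np.uint8(189), np.uint8(72), np.uint8(71), np.uint8(76), np.uint8(80), np.uint8(83), np.ui
[... 1195 characters left out ...]
 np.uint8(81), np.uint8(82), np.uint8(80), np.uint8(66), np.uint8(227), np.uint8(243), np.uint8(238), np.uint8(237), np.uint8(238), np.uint8(237), np.uint8(238), np.uint8(237), np.uint8(238), np.uint8(238), np.uint8(240), np.uint8(250), np.uint8(163)]
230 [np.uint8(216), np.uint8(213), np.uint8(209), np.uint8(211), np.uint8(218), np.uint8(197), np.uint8(184), np.uint8(151), np.uint8(76), np.uint8(75), np.uint8(80), np.uint8(75), np.uint8(96), np.uint8(191), np.uint8(249), np.uint8(239), np.uint8(237), np.uint8(237), np.uint8(238), np.uint8(237), np.uint8(238), np.uint8(237), np.uint8(238), np.uint8(239), np.uint8(246), np.uint8(216), np.uint8(94), np.uint8(108), np.uint8(110), np.uint8(105)]
```

View pics/o2.png

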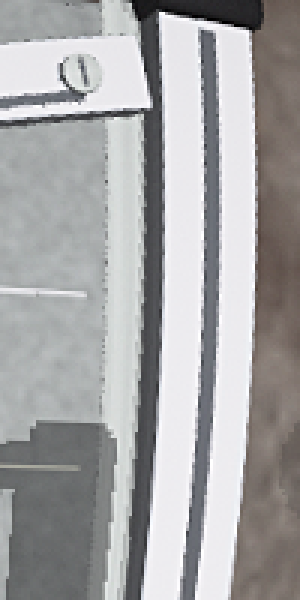

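Run:
```python
from h import *
np.set_printoptions(precision=4,suppress=True)
p=np.load('o_p.npy',allow_pickle=True).item()
P=np.array([unproj('wrist',uv,.036,p) for uv in[(453.9,40),(454,80),(452.8,120),(450.2,160),(446.8,200),(442.8,230)]]);print(P)
k=np.polyfit(P[:,0],P[:,1],1);print(k,np.degrees(k[0]))
P=np.array([unproj('wrist',uv,.022,p) for uv in[(447,40),(447.5,80),(446.2,120),(444.2,160),(440.8,200),(437.4,230)]])
k=np.polyfit(P[:,0],P[:,1],1);print(P,k,np.degrees(k[0]))
```

```text
[[ 0.6996 -0.1578  0.036 ]
 [ 0.6654 -0.1577  0.036 ]
 [ 0.632  -0.1578  0.036 ]
 [ 0.5983 -0.1579  0.036 ]
 [ 0.563  -0.1586  0.036 ]
 [ 0.5348 -0.1585  0.036 ]]
[ 0.0055 -0.1614] 0.31588317840883373
[[ 0.7021 -0.1575  0.022 ]
 [ 0.6663 -0.1578  0.022 ]
 [ 0.6311 -0.1577  0.022 ]
 [ 0.5957 -0.1583  0.022 ]
 [ 0.5586 -0.1588  0.022 ]
 [ 0.5289 -0.1593  0.022 ]] [ 0.0102 -0.1645] 0.5869936930108496
```

>>> step_arm(
  increments=[0,2,-0.5,0,0,0,0,2.5,-0.5,0,0,0,0,1.6,-0.4,0,0,0,2,0,0,0,0,0,2.5,0,0,0,0,0,2,0,0,0,0,0,0.9,0,0,0,0,0,0,0,0,0,0,0],
)

```text
time: 24.75
position: [0.5711, -0.1072, 0.041]
tool_rot: [-2.219, 0.001, 2.222]
ft_force: [-1.0, -0.2, -3.8]
grip_width: 0.177
```

```bash
python3 look.py q wrist,side,scene square_corner
```

```text
24.75 [ 0.5711 -0.1072  0.041 ] [-2.2187  0.0012  2.2219] [-1.0123 -0.1778 -3.8229] 0.17662882340554495
wrist square_corner 0.82 [ 0.6463 -0.1361  0.0235] [367. 118.]
side square_corner 0.81 [ 0.6509 -0.1322  0.0259] [366. 222.]
side square_corner 0.38 [ 0.5506 -0.3994  0.0337] [362. 264.]
scene square_corner 0.94 [ 0.6476 -0.1307  0.0261] [332. 185.]
scene square_corner 0.47 [ 0.7649  0.2364 -0.0017] [203. 213.]
```

View pics/q_wrist.png

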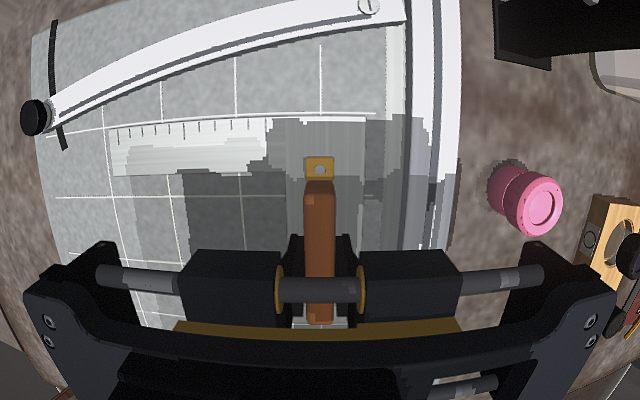

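View pics/q_scene.png

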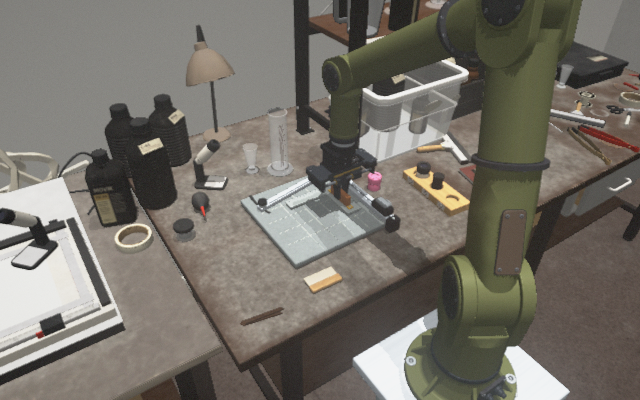

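Lower to touch the bed lightly.

>>> step_arm(
  increments=[0.2,0,0,0,0,0,0.15,0,0,0,0,0,0,0,0,0,0,0],
)

```text
time: 25.42
position: [0.5715, -0.1078, 0.0382]
tool_rot: [-2.22, 0.003, 2.22]
ft_force: [-0.2, 0.7, -3.6]
grip_width: 0.177
```

>>> step_arm(
  increments=[0.1,0,0,0,0,0,0,0,0,0,0,0],
)

```text
time: 25.68
position: [0.5717, -0.1078, 0.038]
tool_rot: [-2.221, 0.003, 2.22]
ft_force: [-2.6, -0.5, 3.0]
grip_width: 0.18
```

>>> step_arm(
  increments=[0,0.5,0,0,0,0,0,0.5,0,0,0,0,0,0.5,0,0,0,0,0,0.5,0,0,0,0,0,0,0,0,0,0],
)

```text
time: 26.3
position: [0.5725, -0.1281, 0.0379]
tool_rot: [-2.222, 0.003, 2.218]
ft_force: [0.6, 3.2, 4.5]
grip_width: 0.176
```

>>> step_arm(
  increments=[0,0.2,0,0,0,0,0,0.1,0,0,0,0,0,0,0,0,0,0],
)

```text
time: 26.68
position: [0.5724, -0.1295, 0.038]
tool_rot: [-2.222, 0.0, 2.218]
ft_force: [0.5, 6.2, 5.4]
grip_width: 0.179
```

>>> step_arm(
  increments=[0,0.1,0,0,0,0,0,0,0,0,0,0],
)

```text
time: 26.92
position: [0.5724, -0.1304, 0.038]
tool_rot: [-2.222, 0.0, 2.219]
ft_force: [0.0, 5.9, 6.1]
grip_width: 0.179
```

```bash
python3 look.py r wrist; python3 -c "
import cv2
im=cv2.imread('pics/r_wrist.png');cv2.imwrite('pics/r2.png',cv2.resize(im[0:260,260:460],(460,600),interpolation=3))
from bench import ctrl
print(ctrl.get_state()['torque'])"
```

```text
26.925 [ 0.5724 -0.1304  0.038 ] [-2.222   0.0001  2.2186] [0.0276 5.8993 6.1116] 0.1794831995710408
[ 1.31527809 -0.02718132 -0.02139808]
```

View pics/r2.png

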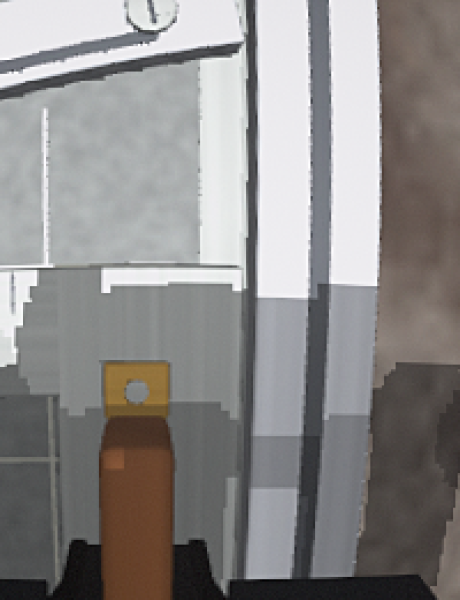

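>>> step_arm(
  increments=[0,0.1,0,0,0,0,0,0,0,0,0,0],
)

```text
time: 27.22
position: [0.5724, -0.1314, 0.038]
tool_rot: [-2.222, 0.0, 2.219]
ft_force: [0.3, 6.0, 4.7]
grip_width: 0.182
```

>>> step_arm(
  increments=[0,0.1,0,0,0,0,0,0,0,0,0,0],
)

```text
time: 27.48
position: [0.5724, -0.1321, 0.038]
tool_rot: [-2.222, -0.0, 2.219]
ft_force: [0.8, 6.0, 6.0]
grip_width: 0.183
```

```bash
python3 -c "
from bench import ctrl
s=ctrl.get_state();print(s['position'],s['ft_force'],s['torque'])"
```

```text
[ 0.57236775 -0.13205148  0.03796664] [0.80408941 6.00195514 6.0198947 ] [ 1.47990511  0.01075224 -0.02072019]
```

>>> step_arm(
  increments=[0,0.1,0,0,0,0,0,0,0,0,0,0],
)

```text
time: 27.72
position: [0.5724, -0.1321, 0.038]
tool_rot: [-2.221, -0.002, 2.218]
ft_force: [-0.0, 8.0, 6.3]
grip_width: 0.176
```

>>> step_arm(
  increments=[0,0.1,0,0,0,0,0,0,0,0,0,0],
)

```text
time: 27.98
position: [0.5724, -0.1321, 0.038]
tool_rot: [-2.221, -0.004, 2.218]
ft_force: [-1.1, 8.7, 6.9]
grip_width: 0.179
```

```bash
python3 -c "
from bench import ctrl
s=ctrl.get_state();print(s['position'],s['ft_force'],s['torque'])"
```

```text
[ 0.57237614 -0.1321005   0.03800046] [-1.13175714  8.74466899  6.85848756] [2.09954043 0.08876182 0.00908006]
```

>>> step_arm(
  increments=[0,0,-0.4,0,0,0,0,0,-0.4,0,0,0,0,0,-0.4,0,0,0,0,0,-0.4,0,0,0,0,0,-0.4,0,0,0,0,0,0,0,0,0],
)

```text
time: 28.72
position: [0.5816, -0.132, 0.0378]
tool_rot: [-2.194, -0.003, 2.244]
ft_force: [-29.6, 11.0, 31.6]
grip_width: 0.176
```

```bash
cat > s.py <<'E'
from h import *
np.set_printoptions(precision=4,suppress=True)
s=ctrl.get_state();T=Ro.from_rotvec(s['tool_rot']).as_matrix();print(s['time'],s['position'],s['ft_force'],s['torque'],'yaw',np.degrees(np.arctan2(-T[1,2],-T[0,2])))
E
python3 s.py
```

```text
28.725 [ 0.5816 -0.132   0.0378] [-29.6209  11.0425  31.6201] [2.5274 6.0405 0.1031] yaw -0.03284131749945646
```

```bash
python3 look.py t wrist,side,scene
python3 - <<'E'
import cv2,numpy as np
a=cv2.imread('pics/t_scene.png')[140:240,270:395];b=cv2.imread('pics/t_side.png')[165:265,275:400]
cv2.imwrite('pics/t.png',np.hstack([cv2.resize(x,(400,320),interpolation=3) for x in(a,b)]))
E
```

```text
28.725 [ 0.5816 -0.132   0.0378] [-2.1944 -0.0032  2.2441] [-29.6209  11.0425  31.6201] 0.1758272885798776
```

View pics/t.png

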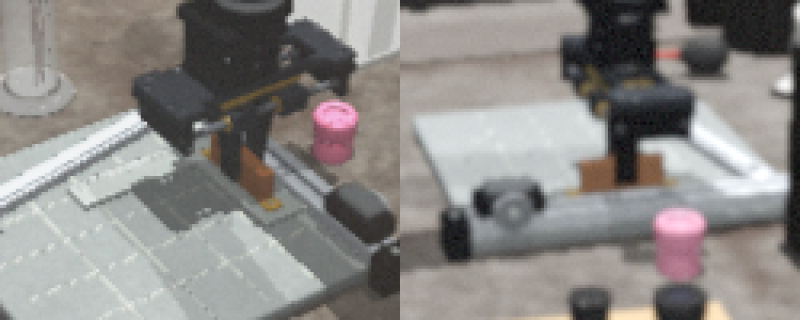

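View pics/t_wrist.png

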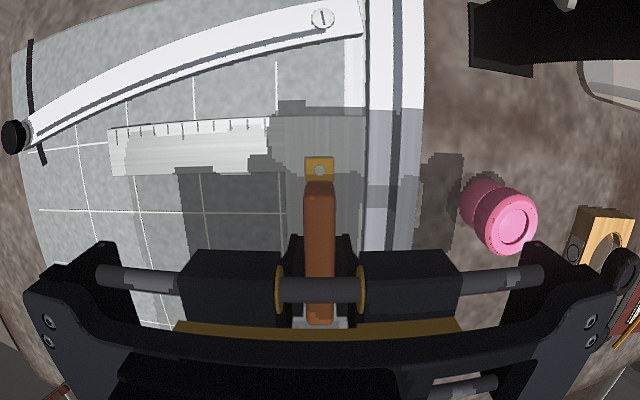

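>>> step_arm(
  increments=[0,0,0.4,0,0,0,0,0,0.4,0,0,0,-0.1,-0.1,0,0,0,0,0,0,0,0,0,0],
)

```text
time: 29.38
position: [0.5817, -0.132, 0.0378]
tool_rot: [-2.215, -0.003, 2.224]
ft_force: [-1.8, 9.0, 5.7]
grip_width: 0.18
```

```bash
python3 s.py
```

```text
29.375 [ 0.5817 -0.132   0.0378] [-1.7745  9.0073  5.7008] [1.8296 1.1152 0.1478] yaw -0.017591289585589334
```

>>> step_arm(
  increments=[-0.1,0,0,0,0,0,0,0,0,0,0,0],
)

```text
time: 29.62
position: [0.5817, -0.1321, 0.0379]
tool_rot: [-2.215, -0.003, 2.224]
ft_force: [-1.1, 7.9, 0.5]
grip_width: 0.179
```

```bash
python3 s.py
```

```text
29.625 [ 0.5817 -0.1321  0.0379] [-1.0553  7.9142  0.4926] [1.6583 0.5621 0.1508] yaw -0.02194919316039833
```

>>> step_arm(
  increments=[-0.04,-0.1,0,0,0,0,0,0,-0.2,0,0,0,0,0,-0.2,0,0,0,0,0,0,0,0,0],
)

```text
time: 30.12
position: [0.5819, -0.132, 0.0378]
tool_rot: [-2.206, -0.001, 2.234]
ft_force: [-11.3, 6.6, 6.5]
grip_width: 0.181
```

```bash
python3 s.py
```

```text
30.125 [ 0.5819 -0.132   0.0378] [-11.2981   6.6055   6.4873] [1.5718 2.3981 0.1139] yaw -0.06886512437009364
```

>>> step_arm(
  increments=[-0.15,0,-0.1,0,0,0,0,0,-0.2,0,0,0,0,0,-0.2,0,0,0,0,0,0,0,0,0],
)

```text
time: 30.62
position: [0.5884, -0.132, 0.0381]
tool_rot: [-2.21, -0.002, 2.229]
ft_force: [-3.5, 5.2, -4.3]
grip_width: 0.181
```

```bash
python3 s.py
```

```text
30.625 [ 0.5884 -0.132   0.0381] [-3.4644  5.1893 -4.3158] [1.3297 0.8886 0.1553] yaw -0.06158379562904353
```

>>> step_arm(
  increments=[0.03,0,-0.2,0,0,0,0,0,-0.2,0,0,0,0,0,-0.2,0,0,0,0,0,-0.2,0,0,0,0,0,-0.2,0,0,0],
)

```text
time: 31.25
position: [0.5967, -0.132, 0.0378]
tool_rot: [-2.205, -0.002, 2.234]
ft_force: [-8.8, 6.5, 0.7]
grip_width: 0.176
```

```bash
python3 s.py
```

```text
31.25 [ 0.5967 -0.132   0.0378] [-8.8454  6.4938  0.72  ] [1.4277 1.8677 0.1838] yaw -0.06853840704745484
```

```bash
python3 -c "
from h import *
s=ctrl.get_state();T=Ro.from_rotvec(s['tool_rot']).as_matrix();print(T.round(4))"
```

```text
[[-0.0129 -0.0012 -0.9999]
 [ 0.0027 -1.      0.0012]
 [-0.9999 -0.0027  0.0129]]
```

>>> step_arm(
  increments=[0,0,-0.2,0,0.01,0,0,0,-0.2,0,0,0,0,0,-0.2,0,0,0,0,0,-0.2,0,0,0],
)

```text
time: 31.75
position: [0.6038, -0.132, 0.0378]
tool_rot: [-2.214, -0.002, 2.225]
ft_force: [-9.7, 6.2, 2.8]
grip_width: 0.178
```

```bash
python3 s.py; python3 look.py u wrist
```

```text
31.75 [ 0.6038 -0.132   0.0378] [-9.7329  6.1838  2.7524] [1.4865 2.6571 0.1485] yaw -0.06603047969241974
31.75 [ 0.6038 -0.132   0.0378] [-2.214  -0.0016  2.2251] [-9.7329  6.1838  2.7524] 0.17830811916531186
```

View pics/u_wrist.png

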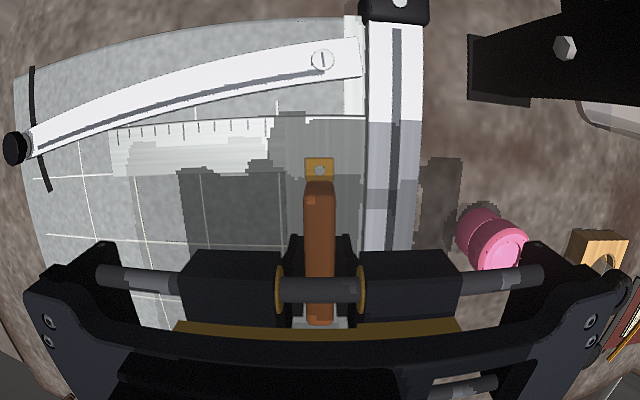

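>>> step_arm(
  increments=[-0.03,0,-0.2,0,0,0,0,0,-0.2,0,0,0,0,0,-0.2,0,0,0,0,0,-0.2,0,0,0,0,0,-0.2,0,0,0,0,0,0,0,0,0],
)

```text
time: 32.55
position: [0.6148, -0.1319, 0.0379]
tool_rot: [-2.217, -0.002, 2.223]
ft_force: [-6.3, 7.0, -2.4]
grip_width: 0.182
```

```bash
python3 s.py
```

```text
32.55 [ 0.6148 -0.1319  0.0379] [-6.274   6.9589 -2.4433] [1.3784 1.9813 0.1772] yaw -0.05535005430647233
```

>>> step_arm(
  increments=[0,0,-0.2,0,0,0,0,0,-0.2,0,0,0,0,0,-0.2,0,0,0,0,0,0,0,0,0],
)

```text
time: 33.05
position: [0.621, -0.1319, 0.038]
tool_rot: [-2.217, -0.002, 2.222]
ft_force: [-5.6, 5.7, -0.9]
grip_width: 0.178
```

```bash
python3 s.py; python3 look.py v wrist; python3 -c "
import cv2
im=cv2.imread('pics/v_wrist.png');cv2.imwrite('pics/v2.png',cv2.resize(im[0:220,0:440],(800,400),interpolation=3))"
```

```text
33.05 [ 0.621  -0.1319  0.038 ] [-5.631   5.7195 -0.8778] [1.4365 1.8244 0.1017] yaw -0.0547283797282868
33.05 [ 0.621  -0.1319  0.038 ] [-2.2168 -0.002   2.2223] [-5.631   5.7195 -0.8778] 0.17800039687902222
```

View pics/v2.png

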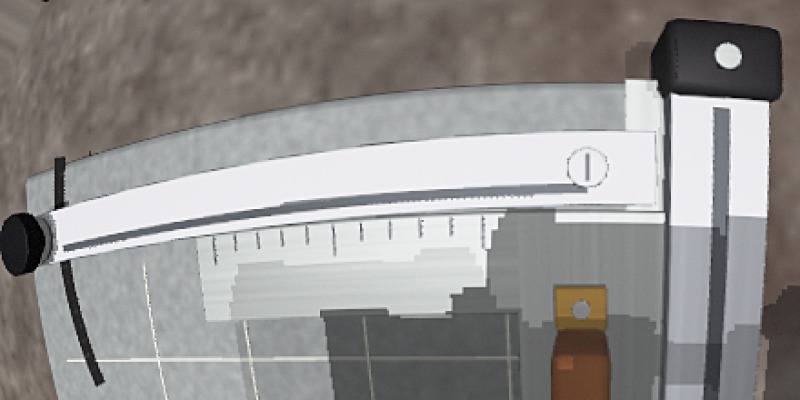

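>>> step_arm(
  increments=[0,0,-0.1,0,0,0,0,0,-0.1,0,0,0,0,0,0,0,0,0],
)

```text
time: 33.48
position: [0.6228, -0.1319, 0.0379]
tool_rot: [-2.217, -0.002, 2.223]
ft_force: [-8.0, 5.9, -1.4]
grip_width: 0.182
```

>>> step_arm(
  increments=[0,0,-0.1,0,0,0,0,0,-0.1,0,0,0,0,0,0,0,0,0],
)

```text
time: 33.85
position: [0.6228, -0.1319, 0.0379]
tool_rot: [-2.212, -0.002, 2.227]
ft_force: [-12.2, 6.5, 3.1]
grip_width: 0.18
```

```bash
python3 s.py
```

```text
33.85 [ 0.6228 -0.1319  0.0379] [-12.2244   6.4798   3.1396] [1.4664 2.9324 0.1916] yaw -0.06447944150693276
```

>>> step_arm(
  increments=[-0.08,0.1,-0.1,0,0,0,0,0.1,-0.1,0,0,0,0,0,0,0,0,0],
)

```text
time: 34.22
position: [0.6229, -0.1319, 0.0379]
tool_rot: [-2.206, -0.006, 2.231]
ft_force: [-16.3, 8.7, 3.8]
grip_width: 0.174
```

```bash
python3 s.py; python3 look.py w wrist,side,scene fence_face,square_corner,trimmer_corner; python3 -c "
import cv2
im=cv2.imread('pics/w_wrist.png');cv2.imwrite('pics/w2.png',cv2.resize(im[20:220,0:440],(800,364),interpolation=3))
cv2.imwrite('pics/w3.png',cv2.resize(im[60:260,240:440],(600,600),interpolation=3))"
```

```text
34.225 [ 0.6229 -0.1319  0.0379] [-16.2674   8.7284   3.7645] [2.0095 3.7333 0.1122] yaw -0.011494285155484075
34.225 [ 0.6229 -0.1319  0.0379] [-2.2059 -0.0056  2.2315] [-16.2674   8.7284   3.7645] 0.17404586605403866
wrist fence_face 0.64 [ 0.6981 -0.0366  0.0291] [158. 125.]
wrist square_corner 0.85 [ 0.7058 -0.1617  0.0228] [370. 104.]
wrist trimmer_corner 0.83 [ 0.7007 -0.1571  0.0286] [363. 113.]
side fence_face 0.56 [ 0.694  -0.0355  0.0282] [369. 208.]
side square_corner 0.82 [ 0.6986 -0.1556  0.0223] [383. 224.]
side trimmer_corner 0.83 [ 0.6994 -0.1601  0.0214] [384. 225.]
side trimmer_corner 0.46 [ 0.7006 -0.1562  0.0218] [384. 224.]
scene fence_face 0.56 [ 0.6991 -0.0306  0.0295] [294. 186.]
scene square_corner 0.6 [ 0.6961 -0.1571  0.0254] [330. 174.]
scene trimmer_corner 0.65 [ 0.6976 -0.1546  0.0256] [329. 174.]
```

View pics/w2.png

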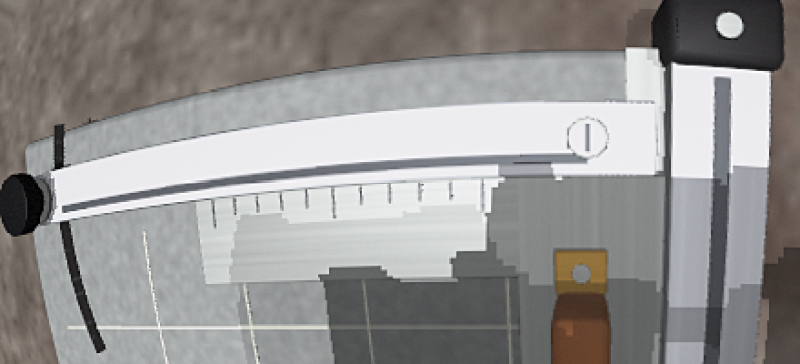

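View pics/w3.png

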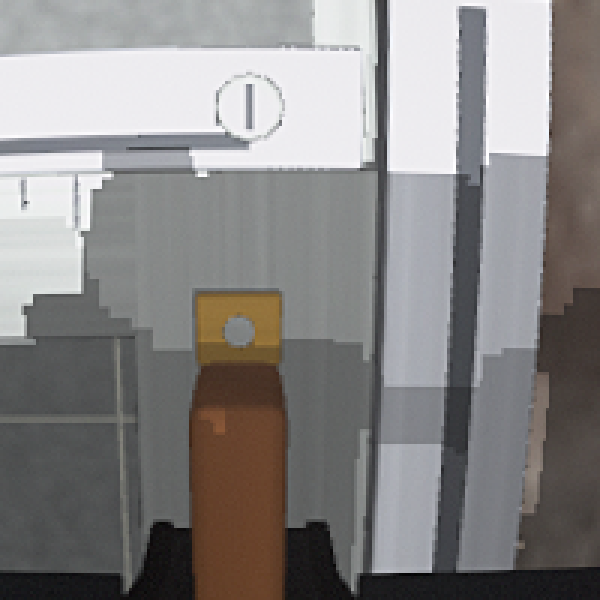

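>>> step_arm(
  increments=[0,0.05,0,0,0.008,0,0,0,0,0,0.007,0,0,0,0,0,0,0],
)

```text
time: 35.2
position: [0.6231, -0.1319, 0.0379]
tool_rot: [-2.223, -0.006, 2.214]
ft_force: [-14.5, 10.4, 3.5]
grip_width: 0.179
```

```bash
python3 s.py;python3 -c "
from h import *
s=ctrl.get_state();T=Ro.from_rotvec(s['tool_rot']).as_matrix();print(T.round(4))"
```

```text
35.2 [ 0.6231 -0.1319  0.0379] [-14.5462  10.3918   3.4574] [2.1642 3.9276 0.1703] yaw 0.011987015133188483
[[ 4.1e-03  2.0e-04 -1.0e+00]
 [ 5.6e-03 -1.0e+00 -2.0e-04]
 [-1.0e+00 -5.6e-03 -4.1e-03]]
```

>>> step_arm(
  increments=[0,0,0,0,-0.003,0.006,0,0,0,0,0,0,0,0,0,0,0,0],
)

```text
time: 35.58
position: [0.6231, -0.132, 0.0379]
tool_rot: [-2.222, 0.0, 2.221]
ft_force: [-15.0, 10.1, 3.5]
grip_width: 0.178
```

```bash
python3 s.py;python3 -c "
from h import *
s=ctrl.get_state();T=Ro.from_rotvec(s['tool_rot']).as_matrix();print(T.round(4))"
python3 look.py x wrist,side,scene loupe_center,fence_face,square_corner,film_can; python3 -c "
import cv2
im=cv2.imread('pics/x_wrist.png');cv2.imwrite('pics/x2.png',cv2.resize(im[20:270,0:440],(800,455),interpolation=3))"
```

```text
35.575 [ 0.6231 -0.132   0.0379] [-14.9582  10.1067   3.4692] [2.446  3.91   0.1941] yaw -0.009908056503544729
[[ 8.e-04 -2.e-04 -1.e+00]
 [-2.e-04 -1.e+00  2.e-04]
 [-1.e+00  2.e-04 -8.e-04]]
35.575 [ 0.6231 -0.132   0.0379] [-2.2223  0.0004  2.2205] [-14.9582  10.1067   3.4692] 0.17835605825731957
wrist loupe_center 0.91 [ 0.5983 -0.2535  0.0242] [485. 267.]
wrist fence_face 0.91 [ 0.6976 -0.038   0.0282] [161. 126.]
wrist square_corner 0.8 [ 0.7024 -0.1621  0.0188] [369. 111.]
side loupe_center 0.71 [ 0.5542 -0.4031  0.0359] [364. 264.]
side loupe_center 0.57 [ 0.6007 -0.2534  0.0292] [362. 239.]
side fence_face 0.45 [ 0.696  -0.0358  0.0271] [369. 209.]
side fence_face 0.27 [0.7724 0.2367 0.0012] [364. 188.]
side square_corner 0.7 [ 0.7025 -0.1581  0.0228] [385. 224.]
side film_can 0.49 [ 0.4847 -0.3968  0.0127] [336. 275.]
scene loupe_center 0.79 [ 0.5487 -0.4042  0.0339] [423. 171.]
scene loupe_center 0.65 [ 0.7649  0.2386 -0.0044] [202. 214.]
scene fence_face 0.64 [ 0.6996 -0.0293  0.0291] [294. 186.]
scene square_corner 0.58 [ 0.5835 -0.0279 -0.0035] [315. 216.]
scene film_can 0.7 [ 0.4778 -0.3967  0.0111] [436. 189.]
```

View pics/x2.png

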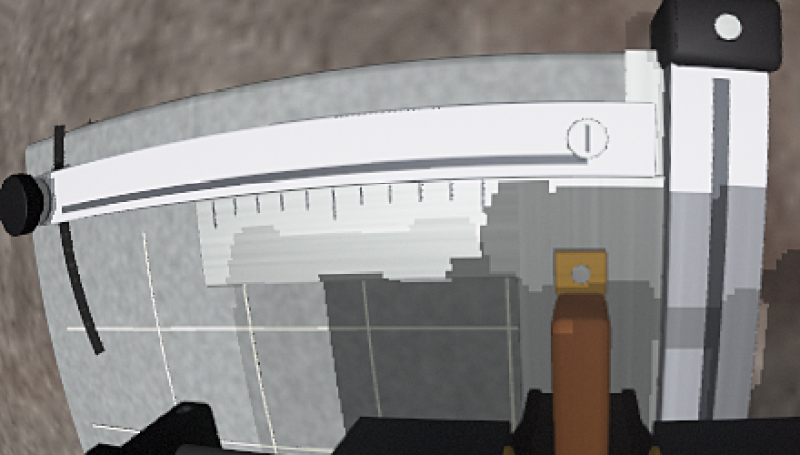

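View pics/x_scene.png

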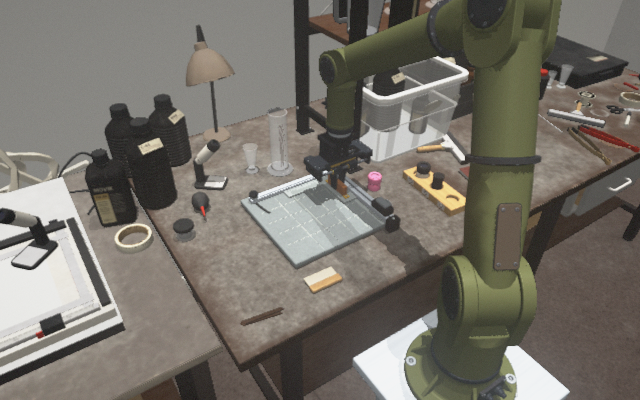

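View pics/x_side.png

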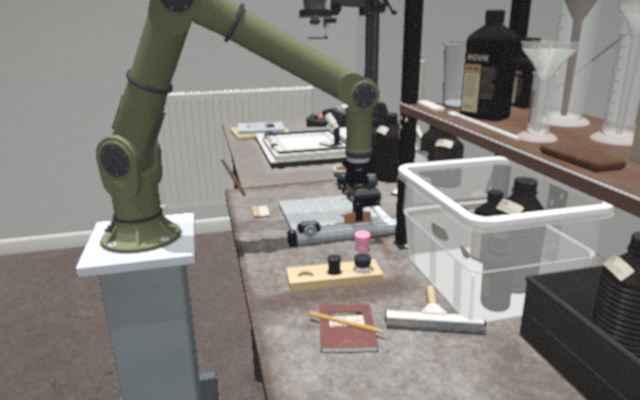

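Run:
```python
from h import *
np.set_printoptions(precision=2,suppress=True)
p=ctrl.camera_params('wrist');im=cv2.imread('pics/x_wrist.png')
cv2.imwrite('pics/y.png',cv2.resize(im[100:180,95:375],(800,800*80//280*2),interpolation=3))
s=ctrl.get_state()['position']
for y in(.137,.1,.05,.0,-.02):
  print(y,proj('wrist',[s[0]+.0757,s[1]+y,.028],p),'fence top edge',proj('wrist',[s[0]+.0757,s[1]+y,.035],p))
# detect fence top inner edge: scan columns
g=cv2.cvtColor(im,cv2.COLOR_BGR2GRAY).astype(int)
for c in range(110,366,32): print(c,list(g[100:150,c]) if 0 else [int(v) for v in g[104:140,c]])
```

```text
0.137 [107.64 129.91] fence top edge [101.32 131.13]
0.1 [152.97 124.77] fence top edge [147.27 125.76]
0.05 [228.89 119.06] fence top edge [225.3  119.71]
0.0 [317.35 116.67] fence top edge [317.28 117.14]
-0.02 [353.64 116.98] fence top edge [355.09 117.48]
110 [236, 235, 236, 236, 236, 236, 235, 236, 236, 236, 235, 235, 236, 238, 245, 221, 84, 101, 102, 91, 175, 250, 239, 237, 246, 182, 153, 203, 207, 210, 207, 211, 206, 201, 203, 204]
142 [236, 237, 236, 236, 236, 236, 237, 237, 237, 239, 241, 199, 92, 104, 100, 108, 190, 249, 239, 238, 242, 229, 117, 205, 212, 223, 226, 167, 151, 171, 147, 145, 131, 213, 219, 216]
174 [237, 237, 237, 237, 238, 238, 242, 235, 143, 105, 112, 107, 124, 227, 245, 239, 239, 243, 218, 137, 231, 227, 228, 229, 226, 226, 224, 222, 223, 224, 226, 225, 225, 226, 227, 226]
206 [237, 238, 238, 242, 227, 155, 113, 121, 116, 122, 173, 251, 240, 239, 240, 246, 144, 210, 236, 236, 234, 232, 230, 231, 232, 231, 230, 233, 233, 230, 230, 233, 234, 232, 232, 232]
238 [239, 243, 224, 155, 120, 126, 122, 135, 200, 247, 240, 239, 240, 242, 171, 184, 244, 238, 238, 237, 232, 236, 237, 236, 237, 236, 235, 235, 234, 237, 237, 237, 236, 234, 236, 234]
270 [247, 199, 136, 127, 131, 125, 159, 222, 243, 239, 240, 241, 242, 153, 221, 243, 239, 238, 239, 236, 239, 244, 201, 166, 164, 160, 156, 153, 154, 135, 135, 133, 133, 133, 135, 137]
302 [221, 159, 129, 137, 133, 139, 199, 245, 240, 239, 240, 239, 203, 164, 251, 242, 245, 246, 247, 247, 251, 238, 127, 136, 137, 137, 138, 138, 138, 139, 138, 138, 137, 139, 139, 139]
334 [238, 238, 238, 238, 238, 238, 237, 238, 238, 238, 240, 237, 201, 180, 245, 238, 239, 249, 181, 130, 138, 140, 140, 140, 140, 139, 139, 140, 140, 138, 140, 137, 138, 139, 138, 140]
```

View pics/y.png

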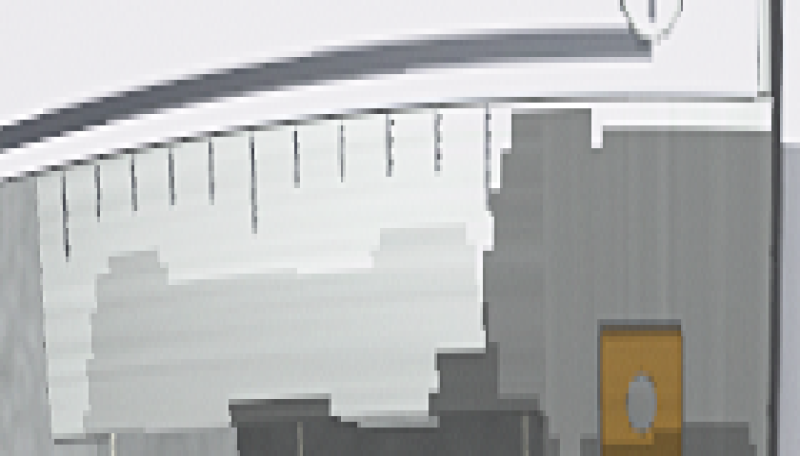

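>>> step_arm(
  increments=[0,0,0,-0.008,0,0,0,0,0,0,0,0,0,0,0,0,0,0],
)

```text
time: 36.7
position: [0.623, -0.132, 0.0379]
tool_rot: [2.219, 0.008, -2.217]
ft_force: [-15.1, 9.8, 4.4]
grip_width: 0.18
```

```bash
python3 s.py
```

```text
36.7 [ 0.623  -0.132   0.0379] [-15.1395   9.7849   4.4146] [ 2.4508  3.9079 -0.1535] yaw 0.38762263222676063
```

>>> step_arm(
  increments=[0,0,0,0.016,0,0,0,0,0,0,0,0,0,0,0,0,0,0],
)

```text
time: 37.08
position: [0.623, -0.132, 0.0379]
tool_rot: [-2.219, 0.008, 2.217]
ft_force: [-14.3, 9.6, 3.9]
grip_width: 0.175
```

```bash
python3 s.py
```

```text
37.075 [ 0.623  -0.132   0.0379] [-14.2832   9.5708   3.9446] [2.4323 3.89   0.5147] yaw -0.4121185355670209
```

```bash
python3 look.py z1 wrist
cat > ed.py <<'E'
import cv2,numpy as np,sys
# image edge positions: blade/fence dark line rows, rail/stock dark line cols, grip edges
g=cv2.cvtColor(cv2.imread(sys.argv[1]),cv2.COLOR_BGR2GRAY).astype(float)
out=[]
for c in range(110,350,20):
    col=g[112:136,c];r=np.argmin(cv2.GaussianBlur(col.reshape(-1,1),(1,3),0)[2:])+2;w=np.clip(230-col[r-2:r+3],0,None);out.append(round(112+r-2+float((w*np.arange(5)).sum()/w.sum()),1))
print('fence',out)
E
python3 ed.py pics/x_wrist.png; python3 ed.py pics/z1_wrist.png
python3 -c "
import cv2,numpy as np
a=cv2.imread('pics/x_wrist.png')[105:250,270:390];b=cv2.imread('pics/z1_wrist.png')[105:250,270:390]
cv2.imwrite('pics/z.png',np.hstack([cv2.resize(q,(400,483),interpolation=3) for q in(a,b)]))"
```

```text
37.075 [ 0.623  -0.132   0.0379] [-2.2189  0.0085  2.2172] [-14.2832   9.5708   3.9446] 0.1746884287907979
fence [np.float64(123.1), np.float64(120.6), np.float64(117.5), np.float64(115.3), np.float64(113.7), np.float64(113.0), np.float64(123.2), np.float64(118.0), np.float64(125.5), np.float64(121.0), np.float64(124.2), np.float64(124.2)]Traceback (most recent call last):
  File "ed.py", line 6, in <module>
    col=g[112:136,c];r=np.argmin(cv2.GaussianBlur(col.reshape(-1,1),(1,3),0)[2:])+2;w=np.clip(230-col[r-2:r+3],0,None);out.append(round(112+r-2+float((w*np.arange(5)).sum()/w.sum()),1))
                                                                                                                                                       ~^~~~~~~~~~~~~
ValueError: operands could not be broadcast together with shapes (3,) (5,)
```

View pics/z.png

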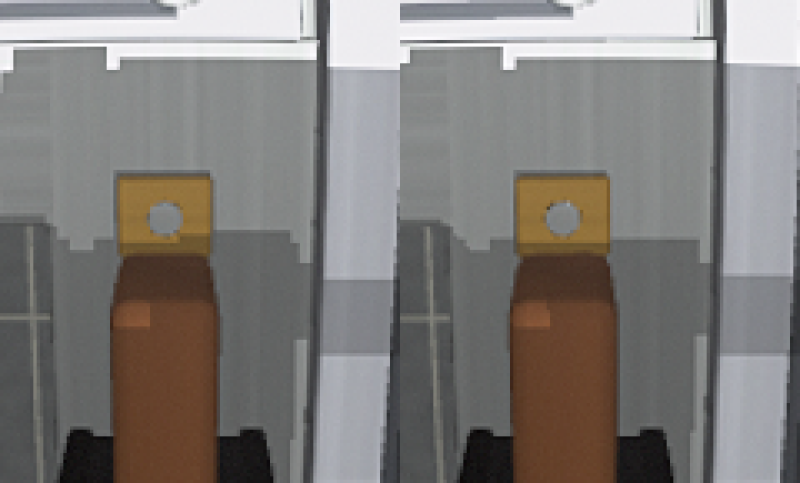

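>>> step_arm(
  increments=[0,0,0,-0.008,0,0,0,0,0,0,0,0,0,0,0,0,0,0],
)

```text
time: 37.5
position: [0.623, -0.132, 0.0379]
tool_rot: [-2.222, 0.0, 2.221]
ft_force: [-14.6, 9.2, 4.4]
grip_width: 0.182
```

```bash
python3 s.py; python3 look.py zz wrist; python3 -c "
import cv2
im=cv2.imread('pics/zz_wrist.png');cv2.imwrite('pics/zz2.png',cv2.resize(im[90:270,95:415],(800,450),interpolation=3))"
```

```text
37.5 [ 0.623  -0.132   0.0379] [-14.5734   9.2256   4.4035] [2.448  3.9455 0.1934] yaw -0.012402574619352796
37.5 [ 0.623  -0.132   0.0379] [-2.2223  0.0004  2.2205] [-14.5734   9.2256   4.4035] 0.18249957069312386
```

View pics/zz2.png

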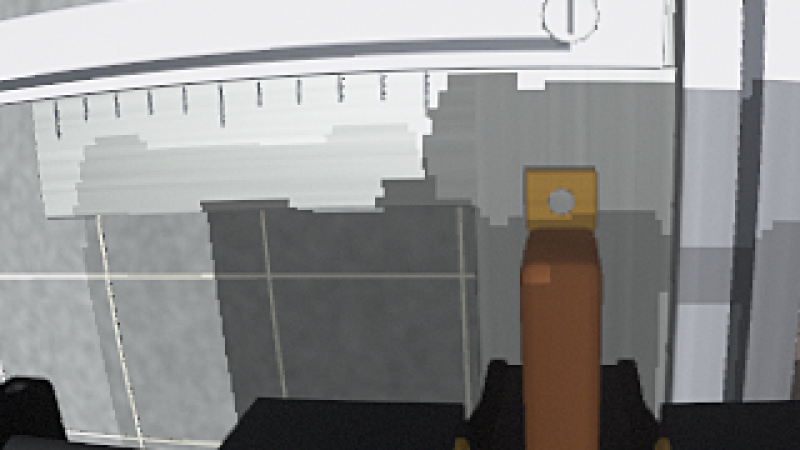

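Flush along the rail and the fence, pressed on both, gripped at 60 N. I'm handing in.

```bash
python3 -c "
from bench import ctrl
print(ctrl.close_job())"
```

```text
the job is handed in; nothing more can be done
None
```

The loupe is back in its recess and the square is pressed into the corner with the fence pushed square. I handed the job in at about 37.5 s, with the arm still gripping and pressing.

- **Loupe:** I took the black-topped loupe from the bed and left the pink look-alike alone. I set it upright in the 50 mm recess of the stand. The pictures after release show it standing there, with its centre about 35 mm above the bench (36 mm expected).
- **Square:** I gripped it by the wooden grip at 60 N, laid it flat on the bed, slid it against the rail and pushed it into the corner. The last readings are about 15 N towards the fence, 9 N towards the rail and a light press on the bed, with the tool level and square to 0.05°. The wrist picture shows a uniform thin line along both the blade and fence and the stock and rail.
- **Seating checks:** The square did not move when I roughly doubled the push. When I turned the tool by about ±0.4°, it yawed while the square seemed to stay put, though I compared pictures for one direction only.
- **Went wrong:** On the first slide along the rail the square stuck. The force rose to about 30 N sideways and 30 N down, within the limits. I backed off, eased the downward pressure and went on.
- **Disagreed:** Estimates of the rail's direction differed by up to about 0.8°, so I relied on contact to align the square. The detected corner points scattered by up to about 5 mm. One edge-measuring script failed, so that last check was by eye.

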